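Gather the brass studs in the tray's pouring corner

TASK

Take the sanding stick off the grey parts tray and lay it in the notches of the wooden tool rest. Then lift the tray by its upright tab and tip it, without spilling, until all five brass studs have slid together into the corner with the pouring lip, and leave the other things on the table where they are. Finish while still holding the tray in the air, tilted like that and clear of everything, so that I can take the studs out.

Things in the scene. Friction and masses are not known exactly. Their poses are not given: they have to be found in the camera images.
- tray_tab (a point): the grip tab of the grey plastic parts tray: a flat upright tab on the middle of the tray's back wall, 12 mm thick (along the tray's x), 50 mm wide (along its y). This point is the middle of the part to grip, 66 mm above the tray's underside; the tab's top is 12 mm above this point, the rim of the tray 26 mm below it. Axes are the tray's: x runs forward from the tab to the front of the tray, y to its left, z up
- tray_lip (a point): the pouring corner of the tray, front left (+x, +y): the corner is cut off at 45 degrees and has a low wall, 24 mm high, with a flared lip. This point lies inside, against the middle of that wall, 8 mm above the tray's underside; same axes as the tray
- tray: the tray: an open grey plastic tray, 170 mm long (x) by 120 mm wide (y) outside, 40 mm high, walls and floor 4 mm, about 0.2 kg, loose on the table. Origin at the middle of its underside; the tab's gripping point is 87 mm behind it. The smooth floor is slippery for the studs: they start to slide at a slope of about 11 to 17 degrees, and rub on the walls as well
- stud0_c (a point): one of the five loose brass dome studs in the tray, 18 mm across, 10 mm high, 15 g; this point is its centre
- stud1_c (a point): one of the five loose brass dome studs in the tray, 18 mm across, 10 mm high, 15 g; this point is its centre
- stud2_c (a point): one of the five loose brass dome studs in the tray, 18 mm across, 10 mm high, 15 g; this point is its centre
- stud3_c (a point): one of the five loose brass dome studs in the tray, 18 mm across, 10 mm high, 15 g; this point is its centre
- stud4_c (a point): one of the five loose brass dome studs in the tray, 18 mm across, 10 mm high, 15 g; this point is its centre
- stick: the sanding stick (see stick_mid); origin at the middle of its underside
- stick_mid (a point): the centre of the sanding stick: a flat wooden stick with dark grit on both faces, 180 mm long (along its own y), 16 mm wide (x), 8 mm thick (z), 25 g. At the start it lies across the tray, on the rims of its two long sides, with its centre 44 mm above the table
- rest_notch (a point): the wooden tool rest, fixed to the table: a base 10 mm high and two upright cheeks, 84 mm apart along its y (76 mm free between them), 8 mm thick, each with a notch in its top, 26 mm wide (x), floor 48 mm and horns 58 mm above the table. A tool laid in it lies along the rest's y across both cheeks. This point is midway between the two notches at the level of their floors
- rest: the same tool rest; origin at the middle of its underside, base 70 mm (x) by 112 mm (y)
- tape: bystander: roll of masking tape lying flat, 104 mm across, 24 mm high; origin at its underside's centre
- tub: bystander: round lidded tub, 122 mm across, 64 mm high; origin at its underside's centre
- scissors: bystander: scissors lying flat, 200 mm long along x, 10 mm high
- tweezers: bystander: tweezers lying flat, 118 mm long along x, 13 mm wide, 7 mm high
- case: bystander: open black blade case, 60 by 150 mm, its lid standing up to 78 mm along its +x side
- pot: bystander: small paint pot, 34 mm across, 42 mm high
- mug: bystander: white mug, 80 mm across, 92 mm high, handle towards its +y

How it is judged:
By the outcome, as a careful person would: the job done as asked, in the order asked, and still so for the second after the job is handed in, while the arm keeps its last pose, push and grip.
It also fails if it takes over 58 s, if anything falls off the work surface, if the arm or the gripper's body presses on something with over 40 N, if the wrist force passes 120 N, or if a joint passes its speed limit or range.

ROBOT

A 6-joint arm with a two-finger parallel gripper is mounted at the origin on the work surface. World frame = base frame: x ahead of the robot, y to its left, z up, the work surface at z = 0. Lengths are in m, angles in rad, forces in N, time in s.
With the tool pointing down it reaches from about 0.275 to 0.85 m from the base axis. Payload 5.2 kg.
Tool frame: the origin (TCP) lies midway between the tips of the shut fingers; the grasp point (between the pads) lies 19 mm behind it; z points along the fingers, y is the line along which they close (so a half turn about z gives the same grasp; the last joint's range is limited). The gripper opens to 85 mm and grips with 20 to 120 N. Pads are 22 mm wide; open, the fingers measure 114 mm over their backs; the gripper's body (76 mm by 85 mm) begins 54 mm behind the grasp point. The pads swing forward as they close: fully open they stand 13 mm farther back than shut.
Start: joints at [1.14, 0.259, 1.535, -0, 1.348, -0.203], TCP at [0.124, 0.536, 0.231] pointing down, gripper open.
Joint ranges: [-3.14, 3.14], [-0.91, 2.08], [0.19, 2.58], [-1.22, 4.36], [0.22, 2.71], [-3.12, 3.12]. Speed limits (rad/s): [2.57, 2.57, 3.14, 3.14, 3.14, 3.14].

INTERFACE

Orientations are given as a unit quaternion [w, x, y, z].
In Python, from plant import r gives the robot as it stands.
- The arm moves only by the tool send_rows, never from a script. Its argument "deltas" is a list of rows, each a list of 5 numbers: the shift along the world's x, y, z in units of 25 mm (1.0 is 25 mm), then the turn about the world's z in units of 5 degrees (1.0 is 5 degrees), then the closure, from -1 (fully open) to 1 (shut), so that 0 is half open. A call has 1 to 10 rows; each row shifts and turns the commanded pose from where the row before left it; what a row does not reach is not made up. A row lasts 1/12 s, in which the tool goes at most 41.7 mm and 7.16 degrees, less where a joint would pass 70% of its speed; a pose out of reach is approached as far as the arm can. A call is refused whole if a number of a shift passes 1 or a number of a turn 1, either way. A call with a gripper value outside its range is refused whole. The fingers move at their own pace and stop on an object; the grip force is fixed at half the most. Time passes only in rows, so rows that do not move let the fingers close. It gives the time, the measured TCP pose, the force, the opening and the grip force at its end, in the units of the state.
- r.sense(): the state, without advancing time (a new reading comes with each control period).
- r.capture(name): name is "scene" or "top"; returns a dict with "color" (400x640x3 uint8, blue, green, red), "intrinsics" (3x3 intrinsics, pixels), "k1" (the pictures are not rectified: a ray, as slopes to the right and down, at radius r is drawn at 1 + k1 r^2 times it, then the intrinsics apply), "camera_from_world" (4x4, takes a point from world to camera coordinates). Camera axes: x right, y up, looking along -z (the intrinsics and any distortion apply to the point x, -y, -z); pixel columns grow to the right and rows downward; lengths in m; the calibration is good to about 2 mm. A picture is of the moment at which its call begins. There is no depth.
- r.hand_in(): hands the job in; it is judged then, once.
The state is a dict: "time": time; "joints": joint angles; "qd": joint speeds; "joint_torque": joint torques, N m; "tool_pos": TCP position; "orientation": TCP orientation; "ft_force": force on the tool from outside, world axes, zero at the start; "wrist_torque": the same for the moment, N m; "width": finger opening in m; "finger_force": force on a finger pad.
Only numpy, scipy, OpenCV 4.12 (cv2) and the standard library are available. Lean on these libraries where they do the work, as an engineer would, in place of code of your own. Each camera call takes 0.05 s, during which the arm holds its last target. There are 200 camera calls.

## Working session

There is one attempt and no reset: what is moved stays moved. The work goes in short steps, Python scripts to look and compute and a tool call to move; the robot and the scene stay as the last step left them, time stands still between calls to the robot, and variables do not carry over. Pictures are saved under pics/ and viewed, at most 10 in all, crops included, and the job is handed in when it is done.

Besides the shell and the picture viewer there is one more tool, called after "Emit:" as name(argument=value, ...), one argument or row to a line, values as JSON. send_rows: Moves the arm, as the interface text tells. Its arguments: {"type":"object","properties":{"deltas":{"type":"array","items":{"type":"array","items":{"type":"number"}}}},"required":["deltas"]}

```bash
ls; mkdir -p pics
cat > h.py <<'E'
import numpy as np,cv2
from plant import r
def cam(n):
    c=r.capture(n); return c
def ray(c,u,v):
    K=c["intrinsics"];k=c["k1"];x=(u-K[0][2])/K[0][0];y=(v-K[1][2])/K[1][1]
    rd=np.hypot(x,y);q=rd
    for _ in range(20): q=rd/(1+k*q*q)
    s=q/rd if rd>0 else 1
    T=np.array(c["camera_from_world"]);d=T[:3,:3].T@np.array([x*s,-y*s,-1]);o=-T[:3,:3].T@T[:3,3]
    return o,d
def at(c,u,v,z):
    o,d=ray(c,u,v);return (o+d*(z-o[2])/d[2]).round(4)
def px(c,p):
    T=np.array(c["camera_from_world"]);q=T[:3,:3]@np.array(p)+T[:3,3];x,y=q[0]/-q[2],-q[1]/-q[2]
    f=1+c["k1"]*(x*x+y*y);K=np.array(c["intrinsics"]);return (K@[x*f,y*f,1])[:2].round(1)
E
python3 - <<'E'
from h import *
import pickle
for n in("scene","top"):
    c=cam(n);cv2.imwrite(f"pics/{n}0.png",cv2.resize(c["color"],(800,500),interpolation=cv2.INTER_CUBIC));pickle.dump(c,open(n+"0.pkl","wb"))
    print(n,ray(c,320,200))
print(r.sense())
E
```

```text
pics
scene (array([ 1.23979306, -0.35049113,  0.91478762]), array([-0.59622509,  0.30485868, -0.74284353]))
top (array([0.40887263, 0.04904404, 1.28085848]), array([ 0.12896624, -0.02460306, -0.99168826]))
{'time': 0.1, 'joints': array([ 1.14021637e+00,  2.59272326e-01,  1.53597984e+00, -1.54887171e-05,
        1.34797915e+00, -2.02770987e-01]), 'qd': array([ 0.0002161 , -0.0005103 , -0.00240016,  0.00168927, -0.00226025,
        0.00068284]), 'joint_torque': array([ 2.80146342e-03, -4.46967173e+01, -2.91246057e+01, -1.48052786e-04,
        6.24619468e-03, -1.16939060e-05]), 'tool_pos': array([0.12398058, 0.5353615 , 0.23055414]), 'orientation': array([-2.47971140e-04,  1.13656596e-01,  9.93519757e-01, -7.80942305e-04]), 'ft_force': array([-0.46829043, -0.02505002, -0.71149611]), 'wrist_torque': array([-0.0219022 , -0.01599372,  0.00073496]), 'finger_force': 0.0, 'width': 0.08534550940692777}
```

View pics/top0.png

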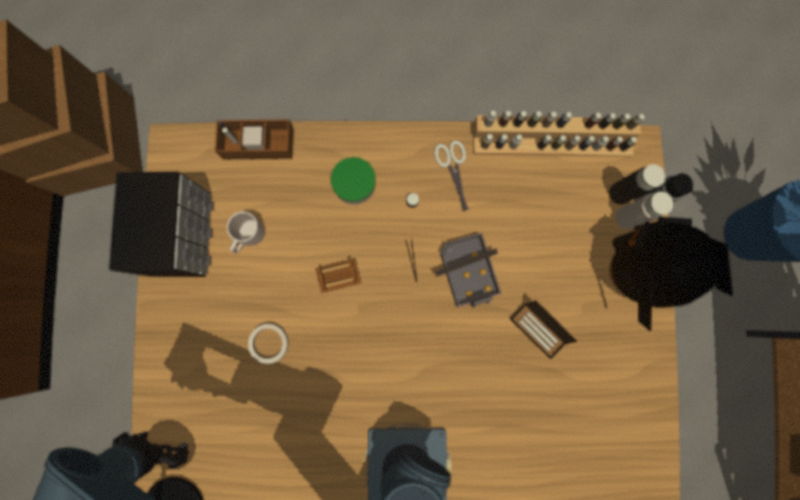

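View pics/scene0.png

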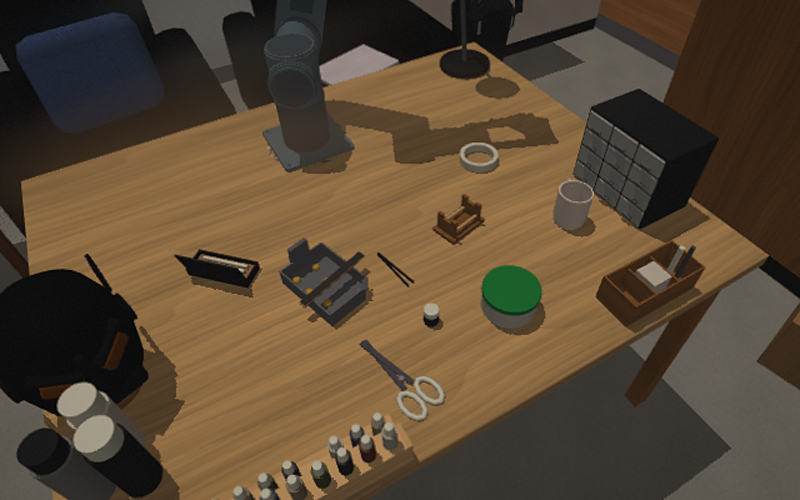

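Top view (800×500): tray around (468,270), its tab at the lower edge (480,297), stick across it from (434,272) to (496,252), rest at (338,274). In the scene view the tray is at (325,280) and the rest at (460,218). Next I'll zoom in on both.

Run:
```python
import pickle,cv2,numpy as np
t=pickle.load(open("top0.pkl","rb"))["color"];s=pickle.load(open("scene0.pkl","rb"))["color"]
f=lambda a,x,y,w,h:cv2.resize(a[y:y+h,x:x+w],(400,300),interpolation=cv2.INTER_CUBIC)
cv2.imwrite("pics/z0.png",np.vstack([np.hstack([f(t,330,175,80,60+10-10),f(t,235,190,80,60)]),np.hstack([f(s,215,180,96,72),f(s,335,145,80,60)])]))
```

```text
(no output)
```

View pics/z0.png

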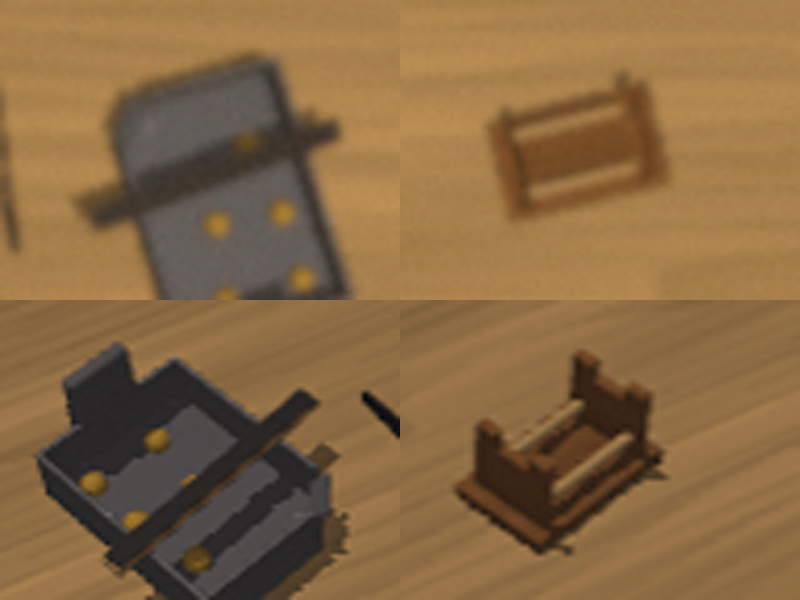

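Run:
```python
import pickle
from h import *
t=pickle.load(open("top0.pkl","rb"));s=pickle.load(open("scene0.pkl","rb"))
T=lambda x,y:(330+x/5,175+y/5);R=lambda x,y:(235+(x-400)/5,190+y/5)
S=lambda x,y:(215+x/4.167,180+(y-300)/4.167);Q=lambda x,y:(335+(x-400)/5,145+(y-300)/5)
print("stick",at(t,*T(88,210),.048),at(t,*T(335,130),.048),"|",at(s,*S(308,400),.048),at(s,*S(118,555),.048))
print("restbase",[at(t,*R(*p),.01) for p in((487,118),(640,80),(668,185),(512,220))])
print("restbase s",[at(s,*Q(*p),.01) for p in((457,490),(545,550),(660,455))])
print("horns s L",[at(s,*Q(*p),.058) for p in((488,422),(545,468))],"R",[at(s,*Q(*p),.058) for p in((586,355),(640,392))])
print("tab top s",[at(s,*S(*p),.078) for p in((66,382),(123,347))])
print("tray rim s",[at(s,*S(*p),.04) for p in((40,458),(178,362))])
print("tray rim t",at(t,*T(275,57),.04),"tab",at(t,384,237.6,.078))
```

```text
stick [ 0.5133 -0.0716  0.048 ] [ 0.5662 -0.2355  0.048 ] | [ 0.5137 -0.0753  0.048 ] [ 0.5683 -0.2314  0.048 ]
restbase [array([0.5275, 0.2457, 0.01  ]), array([0.5535, 0.1425, 0.01  ]), array([0.4826, 0.123 , 0.01  ]), array([0.4589, 0.2276, 0.01  ])]
restbase s [array([0.4939, 0.1217, 0.01  ]), array([0.5614, 0.1402, 0.01  ]), array([0.5311, 0.2425, 0.01  ])]
horns s L [array([0.4955, 0.1409, 0.058 ]), array([0.5441, 0.1488, 0.058 ])] R [array([0.4764, 0.222 , 0.058 ]), array([0.5195, 0.2313, 0.058 ])]
tab top s [array([ 0.4457, -0.2125,  0.078 ]), array([ 0.4356, -0.1689,  0.078 ])]
tray rim s [array([ 0.4638, -0.2448,  0.04  ]), array([ 0.4312, -0.1337,  0.04  ])]
tray rim t [ 0.6162 -0.1984  0.04  ] tab [ 0.4452 -0.184   0.078 ]
```

Emit:
send_rows(
  deltas=[
    [0.6,-1,0,-0.4,-1],
    [0.6,-1,0,-0.4,-1],
    [0.6,-1,0,-0.4,-1],
    [0.6,-1,0,-0.4,-1],
    [0.6,-1,0,-0.4,-1],
    [0.6,-1,0,-0.4,-1],
    [0.6,-1,0,-0.4,-1],
    [0.6,-1,0,-0.4,-1],
    [0.6,-1,0,-0.4,-1],
    [0.6,-1,0,-0.4,-1],
  ],
)

```text
time: 0.93
tool_pos: [0.2743, 0.2844, 0.2311]
orientation: [-0.0, 0.285, 0.958, -0.0]
ft_force: [0.2, 0.0, 0.2]
width: 0.0855
finger_force: 0.0
```

Emit:
send_rows(
  deltas=[
    [0.6,-1,0,-0.4,-1],
    [0.6,-1,0,-0.4,-1],
    [0.6,-1,0,-0.4,-1],
    [0.6,-1,0,-0.4,-1],
    [0.6,-1,0,-0.4,-1],
    [0.6,-1,0,-0.4,-1],
    [0.6,-1,0,-0.4,-1],
    [0.6,-1,0,-0.4,-1],
    [0.6,-1,0,-0.4,-1],
    [0.6,-1,0,-0.4,-1],
  ],
)

```text
time: 1.77
tool_pos: [0.4244, 0.0344, 0.2311]
orientation: [-0.0, 0.448, 0.894, -0.0]
ft_force: [-0.0, -0.0, 0.3]
width: 0.0855
finger_force: 0.0
```

Emit:
send_rows(
  deltas=[
    [0.6,-1,-0.4,-0.4,-1],
    [0.6,-1,-0.4,-0.4,-1],
    [0.6,-1,-0.4,-0.4,-1],
    [0.6,-1,-0.4,-0.4,-1],
    [0.6,-1,-0.4,-0.4,-1],
    [0.6,-1,-0.4,-0.4,-1],
    [0.5,-1,-0.4,-0.4,-1],
    [0.5,-0.6,-0.4,-0.5,-1],
    [0,0,0,0,-1],
    [0,0,0,0,-1],
  ],
)

```text
time: 2.6
tool_pos: [0.5386, -0.1546, 0.1499]
orientation: [-0.002, 0.571, 0.821, -0.0]
ft_force: [-0.1, -0.3, -1.2]
width: 0.0856
finger_force: 0.0
```

Emit:
send_rows(
  deltas=[
    [0.05,0,-0.8,-0.4,-1],
    [0,0,-0.8,0,-1],
    [0,0,-0.8,0,-1],
    [0,0,-0.8,0,-1],
    [0,0,-0.8,0,-1],
    [0,0,-0.75,0,-1],
    [0,0,0,0,1],
    [0,0,0,0,1],
    [0,0,0,0,1],
    [0,0,0,0,1],
  ],
)

```text
time: 3.43
tool_pos: [0.5414, -0.1543, 0.0343]
orientation: [0.001, 0.584, 0.812, 0.0]
ft_force: [-0.1, -0.1, 1.0]
width: 0.0387
finger_force: 0.0
```

Emit:
send_rows(
  deltas=[
    [0,0,0,0,1],
    [0,0,0,0,1],
    [0,0,0.3,0,1],
    [0,0,0.6,0,1],
    [0,0,1,0,1],
    [0,0,1,0,1],
  ],
)

```text
time: 3.93
tool_pos: [0.5397, -0.1539, 0.1058]
orientation: [-0.001, 0.585, 0.811, -0.0]
ft_force: [0.0, 0.2, 0.7]
width: 0.0142
finger_force: 58.4
```

Emit:
send_rows(
  deltas=[
    [-0.1,1,0.4,0,1],
    [-0.1,1,0,0,1],
    [-0.1,1,0,0,1],
    [-0.1,1,0,0,1],
    [-0.1,1,0,0,1],
    [-0.1,1,0,-0.1,1],
    [-0.1,1,0,-0.1,1],
    [-0.1,1,0,-0.1,1],
    [-0.1,1,0,-0.1,1],
    [-0.1,1,0,-0.1,1],
  ],
)

```text
time: 4.77
tool_pos: [0.5153, 0.097, 0.1159]
orientation: [0.0, 0.602, 0.798, 0.0]
ft_force: [0.8, -0.7, -0.8]
width: 0.0139
finger_force: 58.4
```

Emit:
send_rows(
  deltas=[
    [-0.1,1,0,-0.1,1],
    [-0.1,1,0,0,1],
    [0,1,0,0,1],
    [0,0.5,0,0,1],
    [0,0,0,0,1],
    [0,0,0,0,1],
  ],
)

```text
time: 5.27
tool_pos: [0.5105, 0.1834, 0.1154]
orientation: [0.0, 0.605, 0.796, -0.0]
ft_force: [0.4, -0.5, 0.3]
width: 0.0141
finger_force: 58.4
```

Run:
```python
from h import *
import pickle
t=cam("top");s=cam("scene");pickle.dump((t,s),open("p1.pkl","wb"))
f=lambda a,x,y,w,h:cv2.resize(a[y:y+h,x:x+w],(400,300),interpolation=cv2.INTER_CUBIC)
cv2.imwrite("pics/z1.png",np.vstack([np.hstack([f(t["color"],330,175,96,72),f(t["color"],225,175,96,72)]),np.hstack([f(s["color"],215,180,96,72),f(s["color"],315,120,112,84)])]))
```

```text
(no output)
```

View pics/z1.png

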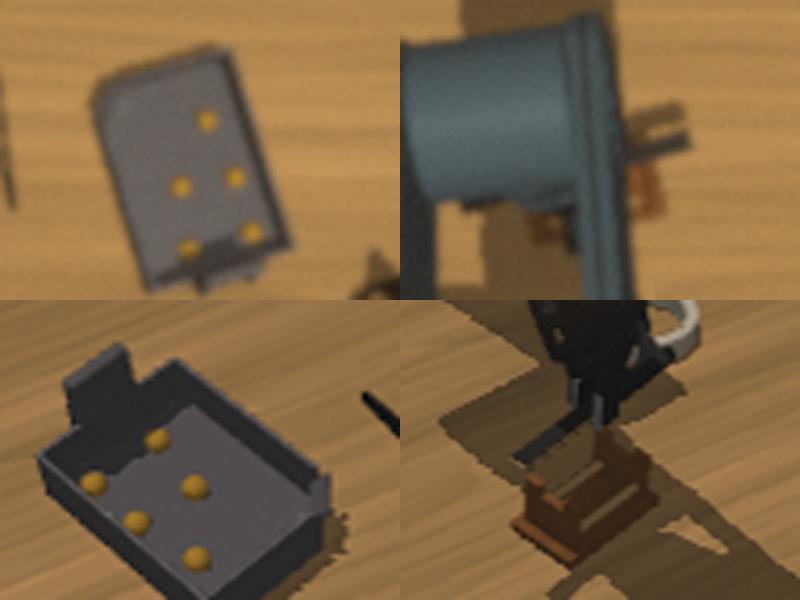

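Run:
```python
import pickle
from h import *
t,s=pickle.load(open("p1.pkl","rb"))
print("stick end",at(s,348,164.8,.13),at(t,294.1,208.1,.128))
T=lambda x,y:(330+x/4.167,175+y/4.167);S=lambda x,y:(215+x/4.167,180+(y-300)/4.167)
print("rim t",[at(t,*T(*p),.04) for p in((232,50),(292,245),(150,290),(95,105),(118,78))])
print("rim s",[at(s,*S(*p),.04) for p in((40,458),(178,362),(210,602))])
print("studs t",[at(t,*T(*p),.01) for p in((208,121),(181,187),(235,177),(189,248),(252,232))])
print("tab top t",[at(t,*T(*p),.078) for p in((200,290),(262,275))],"tab s",[at(s,*S(*p),.078) for p in((66,382),(123,345),(130,352))])
```

```text
stick end [0.5366 0.0984 0.13  ] [0.5337 0.0998 0.128 ]
rim t [array([ 0.6142, -0.2006,  0.04  ]), array([ 0.4587, -0.2448,  0.04  ]), array([ 0.4236, -0.1318,  0.04  ]), array([ 0.5697, -0.0902,  0.04  ]), array([ 0.5914, -0.1088,  0.04  ])]
rim s [array([ 0.4638, -0.2448,  0.04  ]), array([ 0.4312, -0.1337,  0.04  ]), array([ 0.623 , -0.1955,  0.04  ])]
studs t [array([ 0.5606, -0.1856,  0.01  ]), array([ 0.5069, -0.1625,  0.01  ]), array([ 0.515 , -0.2067,  0.01  ]), array([ 0.4576, -0.1682,  0.01  ]), array([ 0.4704, -0.2195,  0.01  ])]
tab top t [array([ 0.4231, -0.1644,  0.078 ]), array([ 0.4344, -0.2122,  0.078 ])] tab s [array([ 0.4457, -0.2125,  0.078 ]), array([ 0.4339, -0.1683,  0.078 ]), array([ 0.4421, -0.1667,  0.078 ])]
```

Emit:
send_rows(
  deltas=[
    [0,0,-0.8,0,1],
    [0,0,-0.8,0,1],
    [0,0,-0.6,0,1],
    [0,0,-0.5,0,1],
    [0,0,-0.25,0,1],
    [0,0,0,0,1],
    [0,0,0,0,0.5],
    [0,0,0,0,0.2],
    [0,0,0,0,0.1],
    [0,0,0,0,0],
  ],
)

```text
time: 6.2
tool_pos: [0.5106, 0.1829, 0.0414]
orientation: [0.0, 0.606, 0.796, 0.0]
ft_force: [0.1, -0.2, 0.3]
width: 0.0427
finger_force: 0.0
```

Emit:
send_rows(
  deltas=[
    [0,0,0,0,0],
    [0,0,0,0,0],
    [0,0,0.5,0,0],
    [0,0,1,0,0],
    [0,0,1,0,0],
    [0,0,1,0,0],
    [0,0,1,0,0],
    [0,0,1,0,0],
    [0,0,1,0,0],
    [0,0,1,0,0],
  ],
)

```text
time: 7.03
tool_pos: [0.5101, 0.1833, 0.23]
orientation: [-0.0, 0.606, 0.796, -0.0]
ft_force: [0.8, -0.0, 0.5]
width: 0.0424
finger_force: 0.0
```

Emit:
send_rows(
  deltas=[
    [1,0,1,0,0],
    [1,0,1,0,0],
    [1,0,1,0,0],
    [1,0,1,0,0],
    [1,0,1,0,0],
    [1,0,1,0,0],
    [1,0,1,0,0],
    [1,0,1,0,0],
    [1,0,1,0,0],
    [1,0,1,0,0],
  ],
)

```text
time: 7.87
tool_pos: [0.738, 0.1805, 0.4565]
orientation: [0.003, 0.605, 0.796, 0.004]
ft_force: [78.6, 12.9, 23.8]
width: 0.0426
finger_force: 0.0
```

Run:
```python
from h import *
import pickle
x=r.sense();print(x["joints"],x["tool_pos"],x["orientation"])
s=cam("scene");t=cam("top");pickle.dump((t,s),open("p2.pkl","wb"))
f=lambda a,x,y,w,h:cv2.resize(a[y:y+h,x:x+w],(400,300),interpolation=cv2.INTER_CUBIC)
cv2.imwrite("pics/z2.png",np.hstack([f(t["color"],225,175,96,72),f(s["color"],315,120,112,84)]))
```

```text
[ 0.09248098  0.75802533  0.18640787  0.00272074  2.18659821 -0.17606238] [0.73795644 0.18050772 0.4564908 ] [0.00313776 0.60544413 0.79586952 0.00438896]
```

View pics/z2.png

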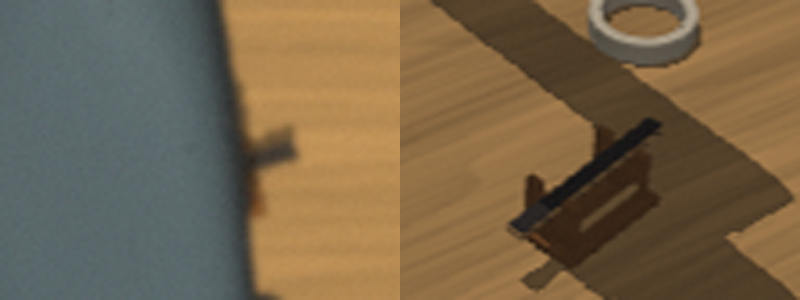

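The stick is seated: in the scene crop it runs across both cheeks from (515,222) to (655,125), and its end shows at (290,145) in the top crop. The arm stops at its reach limit without tilting the tool, so I'll tip the tray inside the grip. Next I go to the tab.

Emit:
send_rows(
  deltas=[
    [-0.8,-0.5,-0.8,0,0],
    [-0.8,-1,-0.9,0,0],
    [-0.8,-1,-0.9,0,0],
    [-0.8,-1,-0.9,0,0],
    [-0.8,-1,-0.9,0,0],
    [-0.8,-1,-0.9,0,0],
    [-0.8,-1,-0.9,0,0],
    [-0.8,-1,-0.9,0,0],
    [-0.8,-1,-0.9,0,0],
    [-0.8,-1,-0.9,0,0],
  ],
)

```text
time: 8.8
tool_pos: [0.5508, -0.0489, 0.2489]
orientation: [0.007, 0.605, 0.796, 0.006]
ft_force: [0.1, -0.5, -0.4]
width: 0.0425
finger_force: 0.0
```

Emit:
send_rows(
  deltas=[
    [-0.8,-1,-0.9,0.1,0],
    [-0.8,-1,-0.9,0,0],
    [-0.8,-1,-0.9,0,0],
    [-0.7,-1,-0.9,0,0],
    [-0.6,-0.8,-0.5,0,0],
    [0,0,0,0,0],
    [0,0,0,0,0],
  ],
)

```text
time: 9.38
tool_pos: [0.4587, -0.1692, 0.1462]
orientation: [0.005, 0.603, 0.798, 0.005]
ft_force: [0.6, -0.0, 0.8]
width: 0.0427
finger_force: 0.0
```

Run:
```python
from h import *
x=r.sense();print(x["joints"],x["tool_pos"],x["ft_force"])
t=cam("top");s=cam("scene");
f=lambda a,x,y,w,h:cv2.resize(a[y:y+h,x:x+w],(400,300),interpolation=cv2.INTER_CUBIC)
cv2.imwrite("pics/z3.png",np.hstack([f(t["color"],225,175,192,144),f(s["color"],195,130,128,96)]))
print("predicted tab top px",px(s,[.441,-.189,.078]),px(s,[.441,-.189,.066]), "grip tip", px(s,x["tool_pos"]))
```

```text
[-0.58940238  0.21968639  1.8107565   0.011182    1.1002469  -0.87007317] [ 0.4586709  -0.16917264  0.14620048] [ 0.61291183 -0.01826198  0.75407333]
predicted tab top px [238.4 195.3] [239.1 198.3] grip tip [243.5 178.8]
```

View pics/z3.png

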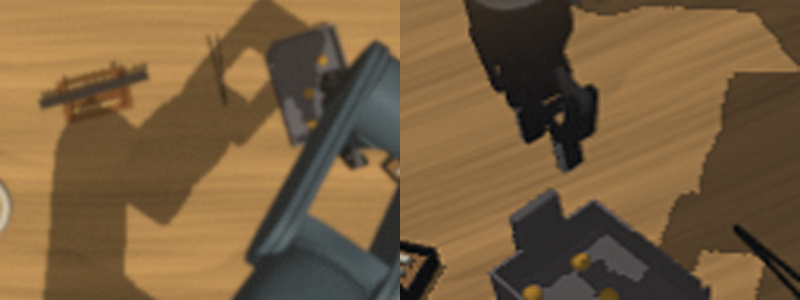

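The scene crop shows the tab top centred near full-frame pixel (238,195), which matches my prediction of (238.4,195.3). The stick still lies in the rest, at (95,85) in the top crop. I'll grip the tab near its top.

Emit:
send_rows(
  deltas=[
    [-0.7,-0.8,-0.4,0,0],
    [0,0,-0.8,0,0],
    [0,0,-0.8,0,0],
    [0,0,-0.7,0,0],
    [0,0,-0.55,0,0],
    [0,0,0,0,0],
    [0,0,0,0,0.7],
    [0,0,0,0,1],
    [0,0,0,0,1],
    [0,0,0,0,1],
  ],
)

```text
time: 10.32
tool_pos: [0.4422, -0.1884, 0.0659]
orientation: [0.006, 0.602, 0.798, 0.005]
ft_force: [-0.3, 2.0, 6.4]
width: 0.0099
finger_force: 59.6
```

Emit:
send_rows(
  deltas=[
    [0,0,0,0,1],
    [0,0,0,0,1],
    [0,0,0.2,0,1],
    [0,0,0.4,0,1],
    [0,0,0.6,0,1],
    [0,0,0.6,0,1],
    [0,0,0.4,0,1],
    [0,0,0.3,0,1],
    [0,0,0.1,0,1],
    [0,0,0,0,1],
  ],
)

```text
time: 11.15
tool_pos: [0.4411, -0.1881, 0.1298]
orientation: [0.005, 0.602, 0.798, 0.005]
ft_force: [-0.6, -0.3, -1.8]
width: 0.0104
finger_force: 58.6
```

Run:
```python
from h import *
x=r.sense();print(x["joints"],x["tool_pos"],x["orientation"],x["ft_force"],x["wrist_torque"],x["width"],x["finger_force"])
t=pickle=None
c=np.array([.509,.184]);a=np.radians(15.7);R=np.array([[np.cos(a),-np.sin(a)],[np.sin(a),np.cos(a)]])
print("cheek -x edge",c+R@[-.0245,-.042],c+R@[-.0245,.042])
s=cam("scene");t=cam("top")
print([at(t,u/1.25,v/1.25,.01) for u,v in((268,366),(268,323),(412,240),(415,282))])
f=lambda a,x,y,w,h:cv2.resize(a[y:y+h,x:x+w],(400,300),interpolation=cv2.INTER_CUBIC)
cv2.imwrite("pics/z4.png",f(s["color"],195,130,128,96))
```

```text
[-0.64405949  0.22416421  1.85158899  0.01170285  1.05654708 -0.92816155] [ 0.44111389 -0.18814932  0.12983894] [0.00464973 0.60214392 0.7983577  0.00510459] [-0.5819084  -0.34356839 -1.83756955] [-0.04167059  0.17964388 -0.01531776] 0.010359866128467612 58.592623472213745
cheek -x edge [0.49677927 0.13693724] [0.47404883 0.21780334]
[array([0.263 , 0.3683, 0.01  ]), array([0.3766, 0.371 , 0.01  ]), array([ 0.6016, -0.0151,  0.01  ]), array([ 0.4875, -0.0226,  0.01  ])]
```

View pics/z4.png

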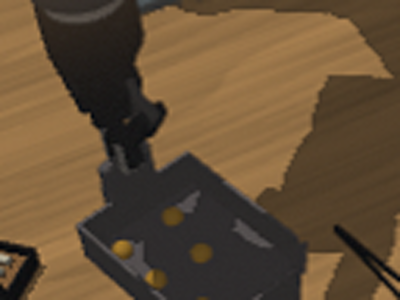

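The tray is held level by its tab with all studs inside; they sit around (120,248)–(200,255) in the crop. I'll swing it so its left wall faces a cheek of the rest.

Emit:
send_rows(
  deltas=[
    [0,0.2,0.4,-0.4,1],
    [0,0.4,0.4,-0.8,1],
    [0,0.7,0.4,-1,1],
    [0,0.75,0.4,-1,1],
    [-0.1,0.75,0,-1,1],
    [-0.1,0.75,0,-1,1],
    [-0.1,0.75,0,-1,1],
    [-0.1,0.75,0,-1,1],
    [-0.1,0.75,0,-1,1],
    [-0.1,0.75,0,-1,1],
  ],
)

```text
time: 12.08
tool_pos: [0.4251, -0.0231, 0.1684]
orientation: [0.005, 0.867, 0.498, 0.003]
ft_force: [0.1, -0.1, -2.2]
width: 0.01
finger_force: 58.6
```

Emit:
send_rows(
  deltas=[
    [-0.1,0.75,0,-1,1],
    [-0.1,0.75,0,-1,1],
    [-0.1,0.75,0,-1,1],
    [-0.1,0.75,0,-1,1],
    [-0.1,0.75,0,-1,1],
    [-0.1,0.75,0,-1,1],
    [0,0.75,-0.4,-1,1],
    [0,0.75,-0.4,-1,1],
    [0,0.5,-0.4,-0.8,1],
    [0,0.1,-0.4,0,1],
  ],
)

```text
time: 12.92
tool_pos: [0.4102, 0.1427, 0.1281]
orientation: [0.006, 0.99, 0.138, 0.0]
ft_force: [0.2, 0.1, -2.9]
width: 0.0101
finger_force: 58.7
```

Run:
```python
from h import *
x=r.sense();print(x["joints"],x["tool_pos"],x["orientation"],x["ft_force"])
q=x["orientation"];print("tool y yaw",np.degrees(2*np.arctan2(q[2],q[1]))-90)
s=cam("scene");t=cam("top")
f=lambda a,x,y,w,h:cv2.resize(a[y:y+h,x:x+w],(400,300),interpolation=cv2.INTER_CUBIC)
cv2.imwrite("pics/z5.png",np.hstack([f(t["color"],245,180,112,84),f(s["color"],275,95,144,108)]))
```

```text
[ 0.08674444  0.15714164  1.94355268 -0.01374154  1.0400832   1.38851788] [0.41017979 0.14267505 0.12812721] [5.93974132e-03 9.90477451e-01 1.37546803e-01 1.24084897e-04] [ 0.216361    0.08911981 -2.86219829]
tool y yaw -74.18788897291441
```

View pics/z5.png

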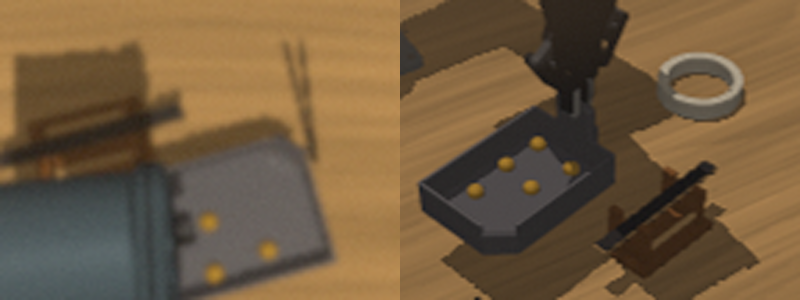

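The tray hangs level, with the studs at (475,190)–(570,168) in the scene crop. Its left wall is just short of the nearer cheek, and the stick is still in place. I'll push gently to roll the tray left side down.

Emit:
send_rows(
  deltas=[
    [0.19,0,-0.15,0,1],
    [0.19,0,-0.15,0,1],
    [0.19,0,-0.15,0,1],
    [0.19,0,-0.15,0,1],
    [0.11,0.03,0,0,1],
    [0.11,0.03,0,0,1],
    [0.11,0.03,0,0,1],
  ],
)

```text
time: 13.6
tool_pos: [0.4346, 0.1421, 0.1128]
orientation: [0.007, 0.99, 0.138, -0.004]
ft_force: [-9.2, -1.1, 0.7]
width: 0.0103
finger_force: 59.1
```

Emit:
send_rows(
  deltas=[
    [0.11,0.03,0,0,1],
    [0.11,0.03,0,0,1],
    [0.11,0.03,0,0,1],
    [0.11,0.03,0,0,1],
  ],
)

```text
time: 13.93
tool_pos: [0.4452, 0.1452, 0.113]
orientation: [0.007, 0.99, 0.138, -0.004]
ft_force: [-11.4, -1.5, 4.1]
width: 0.0103
finger_force: 59.7
```

Emit:
send_rows(
  deltas=[
    [0.11,0.03,0,0,1],
    [0.11,0.03,0,0,1],
    [0.11,0.03,0,0,1],
    [0.11,0.03,0,0,1],
    [0.08,0.02,0,0,1],
  ],
)

```text
time: 14.35
tool_pos: [0.4585, 0.149, 0.1133]
orientation: [0.006, 0.99, 0.138, -0.004]
ft_force: [-10.7, -0.3, 5.8]
width: 0.0102
finger_force: 59.6
```

Run:
```python
from h import *
x=r.sense();print(x["tool_pos"],x["orientation"],x["ft_force"],x["wrist_torque"])
s=cam("scene");t=cam("top")
f=lambda a,x,y,w,h:cv2.resize(a[y:y+h,x:x+w],(400,300),interpolation=cv2.INTER_CUBIC)
cv2.imwrite("pics/z6.png",np.hstack([f(t["color"],245,180,112,84),f(s["color"],275,95,144,108)]))
```

```text
[0.4585416  0.1490191  0.11334237] [ 0.00623904  0.99034877  0.13840725 -0.00371824] [-10.66797464  -0.26278023   5.84773939] [ 0.02050337  2.18835134 -0.15338331]
```

View pics/z6.png

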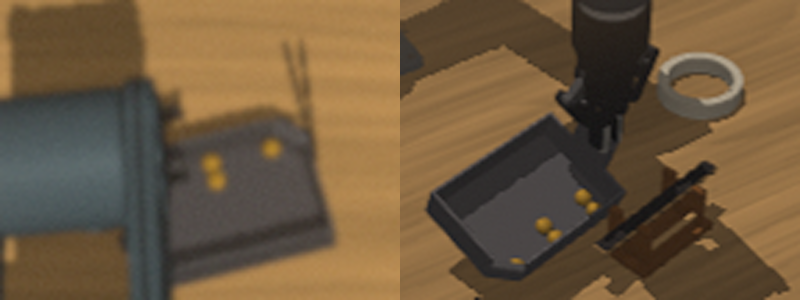

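Both crops show the tray rolled left side down. Four studs lie along the left wall at (545,230) and (588,200) in the scene crop, and one is at the lip corner (515,262). The stick hasn't moved. I'll back off, rise, then loosen the grip in tiny steps so the front droops.

Emit:
send_rows(
  deltas=[
    [-0.4,-0.1,0,0,1],
    [-0.5,-0.15,0,0,1],
    [-0.5,-0.15,0.3,0,1],
    [-0.3,-0.3,0.7,0,1],
    [0,-0.3,0.9,0,1],
    [0,-0.3,0.9,0,1],
    [0,-0.3,0.9,0,1],
    [0,-0.3,0.9,0,1],
    [0,-0.2,0.6,0,1],
    [0,0,0.3,0,1],
  ],
)

```text
time: 15.28
tool_pos: [0.4212, 0.0959, 0.2543]
orientation: [0.007, 0.99, 0.138, 0.003]
ft_force: [0.3, -0.9, -2.2]
width: 0.0104
finger_force: 58.6
```

Emit:
send_rows(
  deltas=[
    [0,0,0,0,0.82],
    [0,0,0,0,0.8],
    [0,0,0,0,0.79],
  ],
)

```text
time: 15.53
tool_pos: [0.419, 0.0972, 0.2506]
orientation: [0.006, 0.99, 0.139, -0.0]
ft_force: [1.0, -0.6, -2.4]
width: 0.0104
finger_force: 58.5
```

Emit:
send_rows(
  deltas=[
    [0,0,0,0,0.78],
    [0,0,0,0,0.77],
  ],
)

```text
time: 15.7
tool_pos: [0.4191, 0.0973, 0.2507]
orientation: [0.006, 0.99, 0.139, -0.0]
ft_force: [0.2, 0.7, -2.5]
width: 0.0105
finger_force: 58.5
```

Emit:
send_rows(
  deltas=[
    [0,0,0,0,0.762],
  ],
)

```text
time: 15.78
tool_pos: [0.4193, 0.0972, 0.2511]
orientation: [0.006, 0.99, 0.139, -0.0]
ft_force: [-0.1, -0.7, -3.1]
width: 0.0101
finger_force: 52.5
```

Emit:
send_rows(
  deltas=[
    [0,0,0,0,0.755],
  ],
)

```text
time: 15.87
tool_pos: [0.4195, 0.0972, 0.2514]
orientation: [0.006, 0.99, 0.139, 0.0]
ft_force: [0.4, -0.1, -1.6]
width: 0.0106
finger_force: 44.4
```

Emit:
send_rows(
  deltas=[
    [0,0,0,0,0.75],
    [0,0,0,0,0.745],
  ],
)

```text
time: 16.03
tool_pos: [0.4197, 0.0971, 0.2517]
orientation: [0.007, 0.99, 0.139, 0.001]
ft_force: [-0.3, 0.9, -2.6]
width: 0.0112
finger_force: 33.1
```

Emit:
send_rows(
  deltas=[
    [0,0,0,0,0.74],
    [0,0,0,0,0.737],
  ],
)

```text
time: 16.2
tool_pos: [0.4197, 0.097, 0.2518]
orientation: [0.007, 0.99, 0.139, 0.001]
ft_force: [-0.3, -0.5, -1.5]
width: 0.0112
finger_force: 24.7
```

```bash
cat >> h.py <<'E'
def brass(c,x0,y0,x1,y1):
    h=cv2.cvtColor(c["color"],cv2.COLOR_BGR2HSV)[y0:y1,x0:x1]
    m=cv2.inRange(h,(12,150,110),(28,255,255))
    n,_,st,ce=cv2.connectedComponentsWithStats(m)
    return [(int(a[4]),*(ce[i]+[x0,y0]).round(1)) for i,a in enumerate(st) if i and a[4]>3]
E
python3 - <<'E'
from h import *
x=r.sense();print(x["tool_pos"],x["ft_force"],x["wrist_torque"],x["width"],x["finger_force"])
s=cam("scene");cv2.imwrite("pics/raw.png",s["color"])
print(px(s,x["tool_pos"]),brass(s,230,80,420,230))
E
```

```text
[0.41969367 0.09702188 0.2518325 ] [-0.25615159 -0.50845024 -1.54606625] [ 0.20208957 -0.07553174  0.01951823] 0.011210696043688049 24.74472342641093
[325.3 105.3] [(15, np.float64(317.3), np.float64(126.7)), (5, np.float64(320.8), np.float64(130.0)), (18, np.float64(301.7), np.float64(137.1)), (6, np.float64(305.2), np.float64(140.7)), (4, np.float64(382.5), np.float64(162.5))]
```

Emit:
send_rows(
  deltas=[
    [0,0,0,0,0.734],
    [0,0,0,0,0.731],
  ],
)

```text
time: 16.42
tool_pos: [0.4197, 0.097, 0.2518]
orientation: [0.007, 0.99, 0.139, 0.001]
ft_force: [0.1, -0.2, -2.2]
width: 0.0114
finger_force: 18.7
```

Emit:
send_rows(
  deltas=[
    [0,0,0,0,0.729],
    [0,0,0,0,0.727],
  ],
)

```text
time: 16.58
tool_pos: [0.4197, 0.097, 0.2518]
orientation: [0.007, 0.99, 0.139, 0.001]
ft_force: [0.5, 0.4, -2.4]
width: 0.0119
finger_force: 15.5
```

Emit:
send_rows(
  deltas=[
    [0,0,0,0,0.725],
    [0,0,0,0,0.724],
  ],
)

```text
time: 16.75
tool_pos: [0.4197, 0.097, 0.2518]
orientation: [0.007, 0.99, 0.139, 0.001]
ft_force: [0.0, -0.5, -1.3]
width: 0.0115
finger_force: 13.1
```

Emit:
send_rows(
  deltas=[
    [0,0,0,0,0.722],
    [0,0,0,0,0.721],
  ],
)

```text
time: 16.92
tool_pos: [0.4197, 0.097, 0.2518]
orientation: [0.007, 0.99, 0.139, 0.001]
ft_force: [-0.2, 0.0, -2.6]
width: 0.0117
finger_force: 11.4
```

Emit:
send_rows(
  deltas=[
    [0,0,0,0,0.719],
    [0,0,0,0,0.718],
  ],
)

```text
time: 17.08
tool_pos: [0.4197, 0.097, 0.2518]
orientation: [0.007, 0.99, 0.139, 0.001]
ft_force: [0.5, -0.2, -2.2]
width: 0.0121
finger_force: 10.1
```

Run:
```python
from h import *
x=r.sense();print(x["tool_pos"],x["ft_force"],x["wrist_torque"],x["width"],x["finger_force"])
s=cam("scene");cv2.imwrite("pics/raw2.png",s["color"])
a=cv2.imread("pics/raw.png").astype(int);d=np.abs(a-s["color"]).max(2)[80:230,200:420];print("changed px",(d>25).sum())
print(px(s,x["tool_pos"]),brass(s,230,80,420,230))
```

```text
[0.41966503 0.0969898  0.25181591] [ 0.52981614 -0.16182687 -2.18588589] [ 0.20634617  0.00775922 -0.01491851] 0.012068371146643938 10.149995932588354
changed px 178
[325.3 105.3] [(16, np.float64(317.9), np.float64(126.7)), (4, np.float64(321.8), np.float64(130.0)), (17, np.float64(302.4), np.float64(137.4)), (7, np.float64(306.3), np.float64(140.7)), (4, np.float64(382.5), np.float64(162.5))]
```

Emit:
send_rows(
  deltas=[
    [0,0,0,0,0.716],
    [0,0,0,0,0.715],
  ],
)

```text
time: 17.3
tool_pos: [0.4197, 0.097, 0.2518]
orientation: [0.007, 0.99, 0.139, 0.001]
ft_force: [0.6, -0.4, -2.3]
width: 0.0122
finger_force: 9.3
```

Emit:
send_rows(
  deltas=[
    [0,0,0,0,0.714],
    [0,0,0,0,0.713],
  ],
)

```text
time: 17.47
tool_pos: [0.4197, 0.097, 0.2518]
orientation: [0.007, 0.99, 0.139, 0.001]
ft_force: [-0.2, -0.5, -2.3]
width: 0.0123
finger_force: 9.3
```

Run:
```python
from h import *
x=r.sense();print(x["tool_pos"],x["ft_force"],x["wrist_torque"],x["width"],x["finger_force"])
s=cam("scene");cv2.imwrite("pics/raw3.png",s["color"])
a=cv2.imread("pics/raw.png").astype(int);d=np.abs(a-s["color"]).max(2)[80:230,200:420];print("changed px",(d>25).sum())
print(px(s,x["tool_pos"]),brass(s,230,80,420,230))
```

```text
[0.41967893 0.09700929 0.25183783] [-0.23000745 -0.4968514  -2.29623482] [ 0.15519128 -0.02695293  0.02667094] 0.01230368228194635 9.265563073859084
changed px 280
[325.3 105.3] [(17, np.float64(318.6), np.float64(126.7)), (7, np.float64(322.3), np.float64(129.7)), (17, np.float64(302.9), np.float64(137.6)), (7, np.float64(306.3), np.float64(141.0)), (4, np.float64(382.5), np.float64(162.5))]
```

Emit:
send_rows(
  deltas=[
    [0,0,0,0,0.71],
    [0,0,0,0,0.706],
    [0,0,0,0,0.702],
    [0,0,0,0,0.698],
    [0,0,0,0,0.694],
  ],
)

```text
time: 17.93
tool_pos: [0.4196, 0.097, 0.2518]
orientation: [0.007, 0.99, 0.139, 0.001]
ft_force: [-0.9, 1.1, -2.3]
width: 0.0135
finger_force: 9.6
```

Run:
```python
from h import *
x=r.sense();print(x["tool_pos"],x["ft_force"],x["wrist_torque"],x["width"],x["finger_force"])
s=cam("scene");cv2.imwrite("pics/raw4.png",s["color"])
print(brass(s,230,80,420,230))
# image motion of the tray between raw and now: flow by feature tracking
g=lambda p:cv2.cvtColor(cv2.imread(p),cv2.COLOR_BGR2GRAY)
a,b=g("pics/raw.png"),g("pics/raw4.png");m=np.zeros_like(a);m[90:185,255:345]=255
P=cv2.goodFeaturesToTrack(a,25,.05,5,mask=m);Q,st,e=cv2.calcOpticalFlowPyrLK(a,b,P,None)
for p,q,k in zip(P[:,0],Q[:,0],st):
    if k: print(p.round(0),(q-p).round(1))
# predicted motion for 5deg pitch / -5deg roll of tray points about the grip
f=np.array([.2706,-.9627,0]);l=np.array([.9627,.2706,0]);u=np.array([0,0,1]);G=x["tool_pos"]+[0,0,.007]
from scipy.spatial.transform import Rotation as Ro
def pt(v,ro,pi): 
    R=Ro.from_rotvec(np.radians(ro)*-(-f)) if 0 else Ro.from_rotvec(np.radians(pi)*l)*Ro.from_rotvec(-np.radians(ro)*f)
    return px(s,G+R.apply(f*v[0]+l*v[1]+u*v[2]))
for n,v in dict(fr=(.168,-.06,-.032),fl=(.168,.02,-.032),bl=(0,.06,-.032),br=(0,-.06,-.032)).items():
    print(n,[pt(v,*k) for k in((25,0),(-25,0),(20,0),(25,5),(25,10))])
```

```text
[0.4196498  0.09701899 0.25182211] [-0.85419465  1.0833642  -2.32285433] [0.2168901  0.02512144 0.01134689] 0.013483332868734696 9.610364653917468
[(17, np.float64(320.1), np.float64(126.4)), (5, np.float64(323.4), np.float64(129.8)), (17, np.float64(304.9), np.float64(138.6)), (6, np.float64(308.5), np.float64(141.8)), (4, np.float64(294.2), np.float64(153.8)), (4, np.float64(382.5), np.float64(162.5))]
[322. 129.] [2.2 0.3]
[328. 165.] [-0.1 -0.4]
[308.  91.] [-0.   0.1]
[300. 137.] [3.3 1.6]
[316. 126.] [2.1 0.3]
[311. 146.] [2.3 2.4]
[255. 134.] [-0.3  0.1]
[332. 174.] [-0.1 -0.9]
[292. 150.] [2.9 3.4]
[333. 101.] [0.2 0.1]
[304. 142.] [3.2 1.9]
[274. 103.] [0.1 0.1]
[278. 156.] [3.3 3.6]
[324. 160.] [-0.1 -0.3]
[331.  93.] [ 0.2 -0.1]
[293. 158.] [2.9 3.4]
[264. 103.] [0. 0.]
[306. 180.] [-4.7  1.8]
[323. 169.] [-0.  -0.4]
[325.  97.] [ 0.2 -0. ]
[260. 124.] [ 1.6 -0.3]
[312. 102.] [0.2 0.1]
[281. 151.] [3.1 3.6]
[319. 154.] [1.7 2.1]
[322. 105.] [0.2 0. ]
fr [array([259.5, 121.9]), array([268.7, 142.1]), array([259.9, 123.9]), array([260.5, 126.4]), array([261.9, 130.4])]
fl [array([279.6, 145. ]), array([286.1, 144.7]), array([280.4, 145.5]), array([281.3, 148.7]), array([283.3, 151.9])]
bl [array([336.4, 126.1]), array([344. , 114.9]), array([337.7, 125.7]), array([337.7, 125.3]), array([338.9, 124.3])]
br [array([307.5,  94.1]), array([315.2, 113.5]), array([307.8,  96. ]), array([307.6,  94.1]), array([307.7,  94. ])]
```

Emit:
send_rows(
  deltas=[
    [0,0,0,0,0.688],
    [0,0,0,0,0.682],
    [0,0,0,0,0.676],
    [0,0,0,0,0.67],
    [0,0,0,0,0.664],
    [0,0,0,0,0.658],
    [0,0,0,0,0.652],
    [0,0,0,0,0.648],
  ],
)

```text
time: 18.65
tool_pos: [0.4197, 0.097, 0.2518]
orientation: [0.007, 0.99, 0.139, 0.001]
ft_force: [-0.7, -0.3, -2.4]
width: 0.0146
finger_force: 9.4
```

```bash
cat > look.py <<'E'
from h import *
import sys
x=r.sense();print(x["tool_pos"],x["ft_force"],x["wrist_torque"],x["width"],x["finger_force"])
s=cam("scene");cv2.imwrite(f"pics/{sys.argv[2]}.png",s["color"])
print("brass",[tuple(map(float,b)) for b in brass(s,230,80,375,260)])
g=lambda p:cv2.cvtColor(cv2.imread(f"pics/{p}.png"),cv2.COLOR_BGR2GRAY)
a,b=g(sys.argv[1]),g(sys.argv[2]);m=np.zeros_like(a);m[90:190,255:345]=255
P=cv2.goodFeaturesToTrack(a,25,.05,5,mask=m);Q,st,e=cv2.calcOpticalFlowPyrLK(a,b,P,None)
print([(p.round(0).tolist(),(q-p).round(1).tolist()) for p,q,k in zip(P[:,0],Q[:,0],st) if k and np.hypot(*(q-p))>1])
E
python3 look.py raw4 raw5
```

```text
[0.41968545 0.09700182 0.25183633] [-0.72553959 -0.25164182 -2.36333638] [ 0.21327095  0.00298322 -0.01206106] 0.014601346431942856 9.408942003883567
brass [(5.0, 312.8, 146.8), (5.0, 307.8, 151.8), (4.0, 303.5, 157.0), (9.0, 298.8, 158.4)]
[([324.0, 130.0], [1.0, 4.800000190734863]), ([321.0, 126.0], [1.0, 4.300000190734863]), ([315.0, 148.0], [4.199999809265137, 5.099999904632568]), ([258.0, 135.0], [8.0, 1.600000023841858]), ([308.0, 142.0], [3.5999999046325684, 5.599999904632568]), ([303.0, 138.0], [4.0, 4.800000190734863]), ([295.0, 154.0], [7.0, 4.5]), ([283.0, 160.0], [8.800000190734863, 4.599999904632568]), ([262.0, 130.0], [9.300000190734863, 2.4000000953674316]), ([271.0, 140.0], [8.399999618530273, 5.5]), ([296.0, 161.0], [7.099999904632568, 4.5]), ([284.0, 154.0], [8.600000381469727, 4.5]), ([319.0, 154.0], [3.9000000953674316, 5.5]), ([310.0, 112.0], [2.0, 2.700000047683716]), ([312.0, 175.0], [-6.099999904632568, 1.399999976158142])]
```

```bash
cat > pose.py <<'E'
from h import *
import sys
from scipy.optimize import minimize
from scipy.spatial.transform import Rotation as Ro
C=.03
out=np.array([(.085,-.06),(.085,.06-C),(.085-C,.06),(-.085,.06),(-.085,-.06)])
V=np.array([(x,y,z) for z in(0,.04) for x,y in out])-[-.087,0,.071]
def fit(c,tool,yaw0,x0=(25,10,0,0),mask_from=None):
    col=cv2.resize(c["color"],None,fx=2,fy=2,interpolation=cv2.INTER_LINEAR);h=cv2.cvtColor(col,cv2.COLOR_BGR2HSV).astype(int)
    m=((h[...,1]<90)|brassm(h))
    G=np.array(tool)+[0,0,.007]
    u,v=px(c,G)*2
    roi=np.zeros(m.shape,bool);roi[int(v-30):int(v+200),int(u-240):int(u+100)]=1
    def P(p,W=V):
        R=Ro.from_euler("z",yaw0+p[2],degrees=True)*Ro.from_euler("y",p[1],degrees=True)*Ro.from_euler("x",-(-p[0]) *-1*-1,degrees=True)
        return R,np.array([px(c,G+R.apply(w)+[0,0,p[3]/1000]) for w in W])
    def cost(p):
        _,q=P(p);hull=cv2.convexHull((q*2).astype(np.float32)).round().astype(int)
        k=np.zeros(m.shape,np.uint8);cv2.fillConvexPoly(k,hull,1)
        # ignore the neighbourhood of the gripper
        g=roi.copy();g[:int(v+8),int(u-25):int(u+60)]=0
        k=k.astype(bool)&g;mm=m&g
        return 1-(k&mm).sum()/max((k|mm).sum(),1)
    best=None
    for r0 in(15,25,35):
        for p0 in(0,15,30,45):
            o=minimize(cost,(r0,p0,0,0),method="Nelder-Mead",options=dict(initial_simplex=np.array([(r0,p0,0,0),(r0+6,p0,0,0),(r0,p0+8,0,0),(r0,p0,6,0),(r0,p0,0,-4)]),maxiter=80))
            if best is None or o.fun<best.fun:best=o
    return best,P
def brassm(h): return (h[...,0]>12)&(h[...,0]<28)&(h[...,1]>170)&(h[...,2]>120)
if __name__=="__main__":
    yaw0=float(sys.argv[2]);x=r.sense();c=dict(cam("scene"))
    for n in sys.argv[1].split(","):
        c["color"]=cv2.imread(f"pics/{n}.png");b,P=fit(c,x["tool_pos"],yaw0)
        print(n,b.x.round(1),round(b.fun,3))
    # studs: ray against the tray floor plane +5 mm, in the tray frame
    R,_=P(b.x);G=x["tool_pos"]+[0,0,.007]+np.array([0,0,b.x[3]/1000])
    for a,u,v in brass(c,230,80,375,260):
        o,d=ray(c,u,v);o=R.inv().apply(o-G)+[-.087,0,.071];d=R.inv().apply(d);print("stud px",u,v,"area",a,"tray xy",(o+d*(.009-o[2])/d[2])[:2].round(3))
E
time python3 pose.py raw,raw4,raw5 -74.2
```

```text
raw [-26.4  -1.6  -2.3  -0.7] 0.474
raw4 [-23.2   6.4  -2.7   1. ] 0.488
raw5 [-25.4  25.2  -3.   -2.6] 0.503
stud px 312.8 146.8 area 5 tray xy [0.012 0.04 ]
stud px 307.8 151.8 area 5 tray xy [0.031 0.039]
stud px 303.5 157.0 area 4 tray xy [0.05 0.04]
stud px 298.8 158.4 area 9 tray xy [0.061 0.033]
real	0m9.542s
user	0m9.028s
sys	0m0.105s
```

Emit:
send_rows(
  deltas=[
    [0,0,0,0,0.644],
    [0,0,0,0,0.64],
    [0,0,0,0,0.64],
    [0,0,0,0,0.64],
  ],
)

```text
time: 19.08
tool_pos: [0.4197, 0.0971, 0.2518]
orientation: [0.006, 0.99, 0.139, 0.001]
ft_force: [0.2, -0.7, -2.0]
width: 0.0154
finger_force: 10.1
```

```bash
python3 look.py raw5 raw6; python3 pose.py raw6 -74.2
```

```text
[0.41967741 0.09705969 0.25182994] [ 0.17586635 -0.67207951 -1.97349869] [ 0.17558852  0.00460033 -0.01901192] 0.015412838238918227 10.127470390725648
brass [(14.0, 299.1, 160.1), (10.0, 305.1, 159.2)]
[([318.0, 153.0], [2.200000047683716, 2.700000047683716]), ([285.0, 187.0], [2.700000047683716, -3.0999999046325684]), ([297.0, 159.0], [4.800000190734863, 0.8999999761581421]), ([273.0, 132.0], [11.300000190734863, -6.0]), ([311.0, 149.0], [1.7000000476837158, 3.200000047683716]), ([293.0, 165.0], [5.5, 1.0]), ([268.0, 140.0], [5.300000190734863, 0.699999988079071]), ([305.0, 155.0], [3.9000000953674316, 1.0]), ([320.0, 140.0], [0.0, 4.199999809265137]), ([314.0, 145.0], [1.2999999523162842, 3.200000047683716]), ([278.0, 149.0], [5.699999809265137, 1.399999976158142]), ([306.0, 164.0], [4.099999904632568, 0.8999999761581421]), ([302.0, 178.0], [1.600000023841858, -2.0]), ([325.0, 134.0], [0.4000000059604645, 3.0999999046325684]), ([312.0, 114.0], [0.800000011920929, 3.0]), ([292.0, 183.0], [2.799999952316284, -2.9000000953674316])]
raw6 [-22.1  31.7  -1.9  -2.2] 0.512
stud px 299.1 160.1 area 14 tray xy [0.071 0.021]
stud px 305.1 159.2 area 10 tray xy [0.059 0.033]
```

Emit:
send_rows(
  deltas=[
    [0,0,0,0,0.645],
    [0,0,0,0,0.65],
    [0,0,0,0,0.655],
    [0,0,0,0,0.66],
    [0,0,0,0,0.66],
    [0,0,0,0,0.66],
  ],
)

```text
time: 19.68
tool_pos: [0.4197, 0.097, 0.2518]
orientation: [0.007, 0.99, 0.139, 0.001]
ft_force: [-0.3, -0.2, -2.5]
width: 0.0148
finger_force: 14.9
```

```bash
python3 look.py raw6 raw7|cut -c1-700; python3 pose.py raw7 -74.2
python3 - <<'E'
from h import *
t=cam("top");s=cam("scene")
f=lambda a,x,y,w,h:cv2.resize(a[y:y+h,x:x+w],(400,300),interpolation=cv2.INTER_CUBIC)
cv2.imwrite("pics/z8.png",np.vstack([np.hstack([f(t["color"],245,180,112,84),f(s["color"],255,85,96,72)]),np.hstack([f(s["color"],220,120,224,168),f(s["color"],270,135,48,36)])]))
E
```

```text
[0.4196787  0.0970333  0.25181799] [-0.33217389 -0.17019627 -2.49090669] [0.1233705  0.0412057  0.02830739] 0.014820574299845712 14.936130241840146
brass [(4.0, 317.0, 145.8), (5.0, 308.8, 155.8), (12.0, 298.2, 160.0), (11.0, 304.3, 159.3)]
[]
raw7 [-22.6  30.9  -2.5  -3.4] 0.511
stud px 317.0 145.8 area 4 tray xy [0.008 0.038]
stud px 308.8 155.8 area 5 tray xy [0.044 0.037]
stud px 298.2 160.0 area 12 tray xy [0.071 0.021]
stud px 304.3 159.3 area 11 tray xy [0.059 0.034]
```

View pics/z8.png

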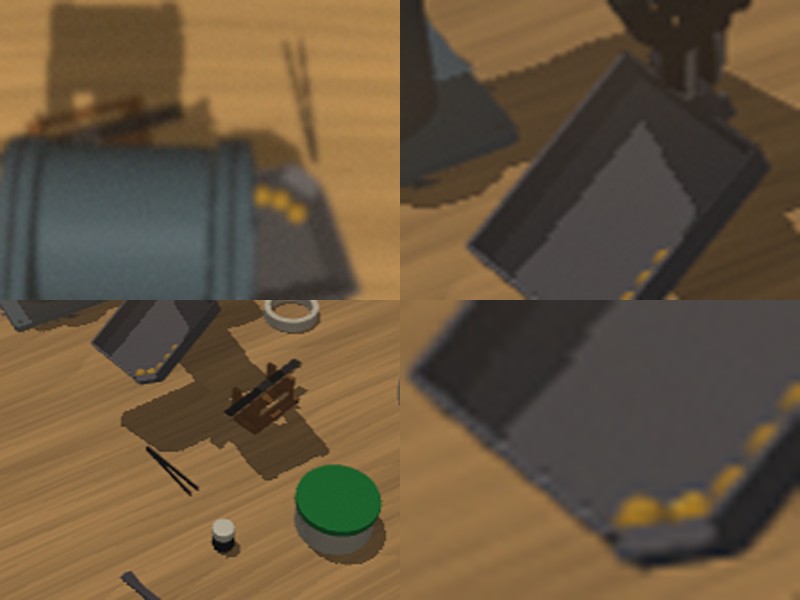

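The last view shows the tray tilted in the air. Two studs lie against the lip wall, at about (640,510) and (690,505) in the bottom-right crop, and three trail along the left wall up to (790,395). The stick and bystanders are in place. I'll clamp harder, then give short sideways jolts to bunch the studs.

Emit:
send_rows(
  deltas=[
    [0,0,0,0,0.665],
    [0,0,0,0,0.67],
    [0,0,0,0,0.68],
    [0,0,0,0,0.69],
    [0,0,0,0,0.69],
  ],
)

```text
time: 20.3
tool_pos: [0.4197, 0.097, 0.2518]
orientation: [0.007, 0.99, 0.139, 0.001]
ft_force: [-0.2, -0.3, -1.8]
width: 0.014
finger_force: 26.8
```

Emit:
send_rows(
  deltas=[
    [0,0,0,0,0.7],
    [0,0,0,0,0.71],
    [0,0,0,0,0.71],
  ],
)

```text
time: 20.55
tool_pos: [0.4197, 0.097, 0.2518]
orientation: [0.007, 0.99, 0.139, 0.001]
ft_force: [0.1, -0.6, -3.5]
width: 0.0131
finger_force: 35.7
```

```bash
python3 look.py raw7 raw8|cut -c1-700; python3 pose.py raw8 -74.2
```

```text
[0.41965128 0.09700976 0.25181029] [ 0.1137626  -0.60515277 -3.51425882] [ 0.12744965 -0.07551086 -0.0118718 ] 0.013091090177843106 35.71827030682471
brass [(4.0, 316.5, 146.0), (11.0, 297.9, 159.8), (11.0, 303.9, 159.2)]
[]
raw8 [-27.6  32.5  -5.   -8.4] 0.511
stud px 316.5 146.0 area 4 tray xy [0.008 0.04 ]
stud px 297.9 159.8 area 11 tray xy [0.071 0.023]
stud px 303.9 159.2 area 11 tray xy [0.059 0.035]
```

Emit:
send_rows(
  deltas=[
    [0,0,0,0,0.72],
    [0,0,0,0,0.72],
    [0.7,0.2,0,0,0.72],
    [-0.2,-0.06,0,0,0.72],
    [-0.2,-0.06,0,0,0.72],
    [-0.2,-0.05,0,0,0.72],
    [-0.1,-0.03,0,0,0.72],
    [0,0,0,0,0.72],
  ],
)

```text
time: 21.32
tool_pos: [0.4185, 0.0969, 0.2519]
orientation: [0.007, 0.99, 0.139, 0.001]
ft_force: [0.6, 0.7, -2.3]
width: 0.0127
finger_force: 23.6
```

```bash
python3 look.py raw8 raw9|cut -c1-500; python3 pose.py raw9 -74.2
```

```text
[0.41854056 0.09685337 0.25187432] [ 0.59746078  0.66974448 -2.32406373] [ 0.23377521  0.05522926 -0.01801941] 0.01265975155914809 23.625233871862292
brass [(16.0, 289.2, 156.3), (6.0, 304.0, 155.5), (7.0, 292.9, 159.4), (5.0, 299.6, 158.8)]
[([320.0, 155.0], [-1.7000000476837158, -1.600000023841858]), ([305.0, 159.0], [-3.799999952316284, -0.0]), ([317.0, 145.0], [-1.7999999523162842, -1.2999999523162842]), ([296.0, 160.0], [-4.599999904632568, -0.0]), ([272.0, 143.0], [-4.400000095367432, 0.4000000059604645]), ([284.0, 124.0], [-8.0, 4.900000095367432]), ([309.0, 155.0], [-3.0999999046325684, -0.6000000238418579]), ([313.0, 150.0], [-2.0, -1.600000023841858]), ([298.0, 166.0], [-4.300000190734863, 0.20000000298023224]), ([310.0, 1
raw9 [-23.2  23.5  -1.9  -6.7] 0.507
stud px 289.2 156.3 area 16 tray xy [0.071 0.006]
stud px 304.0 155.5 area 6 tray xy [0.043 0.035]
stud px 292.9 159.4 area 7 tray xy [0.071 0.02 ]
stud px 299.6 158.8 area 5 tray xy [0.057 0.032]
```

Emit:
send_rows(
  deltas=[
    [0,0,0,0,0.71],
    [0,0,0,0,0.7],
    [0,0,0,0,0.69],
    [0,0,0,0,0.68],
    [0,0,0,0,0.67],
    [0,0,0,0,0.66],
    [0,0,0,0,0.655],
    [0,0,0,0,0.65],
    [0,0,0,0,0.645],
    [0,0,0,0,0.645],
  ],
)

```text
time: 22.25
tool_pos: [0.4198, 0.097, 0.252]
orientation: [0.007, 0.99, 0.139, 0.001]
ft_force: [0.3, -0.5, -0.4]
width: 0.0149
finger_force: 0.0
```

```bash
cat > asc.py <<'E'
from h import *
def asc(c,x0,y0,x1,y1):
    h=cv2.cvtColor(c["color"],cv2.COLOR_BGR2HSV)[y0:y1,x0:x1].astype(int)
    for j,row in enumerate(h): print(y0+j,"".join("#" if 10<p[0]<30 and p[1]>150 and p[2]>120 else "+" if 10<p[0]<30 and p[1]>110 and p[2]>70 else "." for p in row))
x=r.sense();s=cam("scene");t=cam("top")
asc(s,280,140,325,170)
u,v=px(t,x["tool_pos"]);print("top",u,v);u=316;v=226;asc(t,312,222,350,252)
E
python3 look.py raw9 raw10|cut -c1-200; python3 pose.py raw10 -74.2; python3 asc.py
```

```text
[0.41978402 0.09700537 0.25197144] [ 0.283958   -0.54223477 -0.39997734] [ 0.01487737 -0.00304623  0.00199881] 0.014927132637641082 0.0
brass [(12.0, 318.5, 166.0), (10.0, 322.6, 171.6), (11.0, 329.3, 172.3)]
[([328.0, 165.0], [13.899999618530273, 28.299999237060547]), ([285.0, 188.0], [33.0, 30.700000762939453]), ([287.0, 156.0], [16.600000381469727, -15.0]), ([318.0, 154.0], [-11.399999618530273, 14.8999
raw10 [ 28.1 -15.8  45.6 -77.6] 0.636
stud px 318.5 166.0 area 12 tray xy [-0.01  -0.059]
stud px 322.6 171.6 area 10 tray xy [ 0.034 -0.046]
stud px 329.3 172.3 area 11 tray xy [ 0.056 -0.026]
140 +++++++++++++++++++++++++++++++++++++++++++++
141 ++++++++++++++++++++++++++++++++++++++++++++.
142 ++++++++++++++++++++++++++++++++++++++++++...
143 +++++++++++++++++++++++++++++++++++++++++....
144 +++++++++++++++++++++++++++++++++++++++......
145 ++++++++++++++++++++++++++++++++++++++.......
146 ++++++++++++++++++++++++++++++++++++.........
147 +++++++++++++++++++++++++++++++++++..........
148 +++++++++++++++++++++++++++++++++............
149 ++++++++++++++++++++++++++++++++..........
[... 1609 characters left out ...]
++++++++++++
236 ....++++++++++++++++++++++++++++++++++
237 .....+++++++++++++++++++++++++++++++++
238 .....+++++++++++++++++++++++++++++++++
239 .....+++++++++++++++++++++++++++++++++
240 .....+++++++++++++++++++++++++++++++++
241 .....+++++++++++++++++++++++++++++++++
242 .....+++++++++++++++++++++++++++++++++
243 .....+++++++++++++++++++++++++++++++++
244 .....+++++++++++++++++++++++++++++++++
245 .....+++++++++++++++++++++++++++++++++
246 .....+++++++++++++++++++++++++++++++++
247 .....+++++++++++++++++++++++++++++++++
248 .....+++++++++++++++++++++++++++++++++
249 .....+++++++++++++++++++++++++++++++++
250 .....+++++++++++++++++++++++++++++++++
251 .....+++++++++++++++++++++++++++++++++
```

The tray slipped out of the grip while I was loosening it. I have no views left, so I'll locate it numerically.

Run:
```python
from h import *
s=cam("scene");t=cam("top")
def amap(c,x0,y0,x1,y1,st):
    h=cv2.cvtColor(c["color"],cv2.COLOR_BGR2HSV).astype(int)
    for y in range(y0,y1,st): print(y,"".join("#" if 10<p[0]<30 and p[1]>165 and p[2]>125 else "d" if p[1]<100 and p[2]<50 else "g" if p[1]<100 else " " for p in h[y,x0:x1:st]))
amap(s,255,85,395,215,1 if 0 else 2)
print("T");amap(t,270,180,350,260,2)
print([tuple(map(float,b)) for b in brass(s,180,60,480,330)])
```

```text
85 ddd                      dgd  gdd   dd dd                             
87 ddd                       dddd d d dd  d                              
89 ddd                        dddd    d ddd                              
91 ggdg                        ddgdd ddd                                 
93 ggggg                         dddd   dg                               
95 gggggg                         dd     g                               
97 ggggggg                           gg  g                               
99 gggggggg                          gg  g                               
101 ggggggggg                       d gg  g                               
103 ggggggggg                         gg  g                               
105 gggggggggg                        gg                                  
107 ggggggggggg                      ggg                                  
109 gggggggggggg                                                          
111 ggggggggggggg                                                         
113 gggggggggggggg                                        
[... 4935 characters left out ...]
   
232 ggggggggggggggggggggggg                 
234 ggggggggggggggggggggggg                 
236 ggggggggggggggggggggggg                 
238 ggggggggggggggggggggggg                 
240 gggggggggggggggggggggggg                
242 gggggggggggggggggggggggg                
244 ggggggggggggggggggggggg                 
246 gggggggggggggggggggggggg                
248 gggggggggggggggggggggggg                
250 ggggggggggggggggggggggg                 
252 ggggggggggggggggggggggg                 
254 ggggggggggggggggggggggg                 
256 ggggggggggggggggggggggg                 
258 ggggggggggggggggggggggg                 
[(13.0, 318.5, 165.8), (10.0, 322.6, 171.6), (11.0, 329.3, 172.3)]
```

```bash
cat > lvl.py <<'E'
from h import *
from scipy.optimize import minimize
C=.03
out=np.array([(.085,-.06),(.085,.06-C),(.085-C,.06),(-.085,.06),(-.085,-.06)])
V=np.array([(x,y,z) for z in(0,.04) for x,y in out]);Tb=np.array([(x,y,z) for x in(-.093,-.081) for y in(-.025,.025) for z in(.03,.078)])
s=cam("scene");h=cv2.cvtColor(cv2.resize(s["color"],None,fx=3,fy=3),cv2.COLOR_BGR2HSV).astype(int)
m=(h[...,1]<100)|((h[...,0]>10)&(h[...,0]<30)&(h[...,1]>165)&(h[...,2]>125))
roi=np.zeros(m.shape,bool);roi[3*120:3*186,3*290:3*374]=1
yy,xx=np.mgrid[:m.shape[0],:m.shape[1]]
roi&=~(yy>3*150+ -(xx-3*388)*(30/40)+3*-2+6*0)|(xx<3*340)  # stick side
roi[:,:]&=~((xx>3*368)&(yy>3*128)&(yy<3*150)&False)
mm=m&roi
def tr(p,W):
    c,a=np.cos(p[2]),np.sin(p[2]);return np.array([px(s,(p[0]+c*w[0]-a*w[1],p[1]+a*w[0]+c*w[1],w[2])) for w in W])
def cost(p):
    k=np.zeros(m.shape,np.uint8)
    for W in(V,Tb): cv2.fillConvexPoly(k,cv2.convexHull((tr(p,W)*3+1).astype(np.float32)).round().astype(int),1)
    k=k.astype(bool)&roi;return 1-(k&mm).sum()/(k|mm).sum()
best=None
for y in range(-180,180,45):
    p0=np.r_[at(s,335,158,.02)[:2],np.radians(y)]
    o=minimize(cost,p0,method="Nelder-Mead",options=dict(initial_simplex=[p0,p0+[.02,0,0],p0+[0,.02,0],p0+[0,0,.3]],maxiter=150))
    print(y,o.x[:2].round(4),np.degrees(o.x[2]).round(1),round(o.fun,3))
    if best is None or o.fun<best.fun:best=o
p=best.x;c,a=np.cos(p[2]),np.sin(p[2])
print("tab",(p[0]-.087*c,p[1]-.087*a))
for A,u,v in brass(s,290,120,374,186):
    q=at(s,u,v,.01)[:2]-p[:2];print("stud",u,v,(q@[c,a]).round(3),(q@[-a,c]).round(3))
E
python3 lvl.py
```

```text
-180 [0.3768 0.1158] -154.2 0.397
-135 [0.3859 0.1339] -74.3 0.079
-90 [0.3865 0.1331] -74.1 0.081
-45 [0.3864 0.1337] -74.0 0.08
0 [0.3853 0.1369] 106.9 0.151
45 [0.3859 0.1361] 106.1 0.149
90 [0.3856 0.1362] 106.3 0.15
135 [0.3851 0.1361] 106.7 0.15
tab (np.float64(0.36238447459812195), np.float64(0.2176489693950059))
stud 318.5 165.8 0.046 -0.012
stud 322.6 171.6 0.056 0.015
stud 329.3 172.3 0.044 0.032
```

Run:
```python
from h import *
s=cam("scene");p=np.array([.386,.1337]);a=np.radians(-74.2);f=np.array([np.cos(a),np.sin(a)]);l=np.array([-f[1],f[0]])
im=s["color"].astype(int);rb=im[...,2]-im[...,0]
g=np.zeros((24,34))
print("R-B over floor, rows x from front .08 to back, cols y left .055 to right")
for x in np.arange(.079,-.083,-.007):
    row=[]
    for y in np.arange(.054,-.056,-.006):
        q=p+f*x+l*y;u,v=px(s,[*q,.008]);row.append(f"{rb[int(round(v)),int(round(u))]:3d}")
    print(f"{x:6.3f}"," ".join(row))
```

```text
R-B over floor, rows x from front .08 to back, cols y left .055 to right
 0.079  32  -1   2   1   3   2   2   2   1   2   2   2   2   2   1   2   3   1   2
 0.072   0   2   3   2   2   1   2   1   1   1   2   2   2   1   3   2   3   2   2
 0.065   1   2   3   2   1   3  22  -2   2   1   1   3   4   2   2   3   2   2   2
 0.058   2   2   0   1   2  33  93  56  34   3   9  24   5   4   4   6   6   4   4
 0.051   1   1   1   3  28  24  90 106  79  17  67 102  57   1   5   4   4   3   2
 0.044   2   3  13  28 114  72  -2   0  -1   7  83 109 114   0   4   5   3   2   3
 0.037   2   3   0  21  97  -3  -2   3   4   5  11  66  72   0   4   5   2   2   3
 0.030   1   3   2   4   0   0   1   0   4   4   4   3   3   4   4   6   3   2   3
 0.023   2   2   2   2   2   3   1   1   2   5   4   5   4   5   4   4   2   2   2
 0.016   2   1   3   2   2   2   1   2   2   3   4   6   4   4   6   5   4   3   1
 0.009   2   2   3   1   1   1   2   1   2   2   2   3   4   4   3   4   1   2   3
 0.002   2   2   2   3   3   2   1   2   1   2   0   2   3   2   3   2   2   1   2
-0.005   3   2   3   3   2   1 
[... 264 characters left out ...]
   2   3   1   3   3   1   3   2   3
-0.033   2   2   2   3   2   3   2   2   1   2   2   1   3   2   2   2   3   2   4
-0.040   3   3   3   2   1   2   2   2   2   2   1   2   1   3   1   2   3   4   2
-0.047   1   2   2   2   2   2   3   3   3   3   3   1   2   2   3   3   3   2   3
-0.054   1   2   2   3   2   1   2   3   3   2   2   3   1   2   2   1   3   3   3
-0.061   1   1   3   2   1   2   3   3   2   3   1   2   2   1   3   2   2   3   4
-0.068   3   2   3   1   2   3   2   2   2   1   1   3   2   2   2   3   3   3   5
-0.075   2   2   3   2   1   2   1   1   2   2   1   2   2   3   2   2   2   4   4
-0.082   2   3   2   2   2   2   3   2   2   3   2   2   2   3   3   2   4   3   3
```

Emit:
send_rows(
  deltas=[
    [-0.46,0.97,-0.5,0,0],
    [-0.46,0.97,-1,0,0],
    [-0.46,0.97,-1,0,0],
    [-0.46,0.97,-1,0,0],
    [-0.46,0.95,-1,0,0],
    [0,0,0,0,0],
    [0,0,0,0,0],
  ],
)

```text
time: 23.23
tool_pos: [0.3605, 0.2183, 0.1382]
orientation: [0.007, 0.99, 0.14, -0.001]
ft_force: [0.5, 0.2, 0.5]
width: 0.0425
finger_force: 0.0
```

```bash
python3 lvl.py | tail -6
python3 - <<'E'
from h import *
t=cam("top");print(r.sense()["tool_pos"])
p=np.array([.386,.1337]);a=np.radians(-74.2);f=np.array([np.cos(a),np.sin(a)]);l=np.array([-f[1],f[0]])
im=t["color"].astype(int);rb=im[...,2]-im[...,0]
for x in np.arange(.084,.0,-.006):
    print(f"{x:6.3f}"," ".join(f"{rb[int(round(v)),int(round(u))]:3d}" for u,v in [px(t,[*(p+f*x+l*y),.008]) for y in np.arange(.06,-.061,-.006)]))
print([tuple(map(float,b)) for b in brass(t,200,120,420,320)])
E
```

```text
90 [0.3853 0.1364] 106.8 0.148
135 [0.3858 0.1359] 106.0 0.147
tab (np.float64(0.3619662219962713), np.float64(0.21800291732110166))
stud 318.5 165.8 0.046 -0.014
stud 322.6 171.6 0.056 0.013
stud 329.3 172.3 0.044 0.031
[0.3631456  0.2177222  0.14003464]
 0.084  91  64  74  54  70  59  66  55  34  55  68  56  37  61  46  61  36  55  47  57  63
 0.078  85  45  22  12  21  12  15  14  17  13  18  13  17  12  19  15  17  14  20  17  48
 0.072  43  33  12  12  12  13  11  10  13  11  13  10  10   9  12  12  12  11  11  14  56
 0.066  28  13  14  11  12  12  19  22  47  16  10  10  11  11  13  10  12  10  13  11  42
 0.060  16  12  11  12  12  13  27  97  84  63  16  13  11   9  12   9  11  12  12  16  60
 0.054  23  13  15  13  25  52  53  82 120  50  15  28  41  43  12  11  11  13   9  14  50
 0.048  16  12  12  28 103  91  65  60  41  40  17  73 120 108  25  10  10  11   9  14  62
 0.042  19  11  13  26  83 115  45  20  12  13  17  56 100  77  14  12  11  10   9  12  47
 0.036  17  17  33  73  69  60  31  12  11  12  13  23  62  33  14  10  10   9  11  17  31
 0.030  22  33 108 123  77  22  11  10   9  10  10  11  12  10  12   9  10  11  10  12  49
 0.024  19  24  74 115  42  19  13  10   9  11  11  11   9  11  12  10  11  10   8  11  56
 0.018  20  18  60  65  31  10  13  10  10  11  11  10  11  12   9  11  10  10  12   7  39
 0.012  18  23  77 108  29  14  11  12  10  11  11  10  10  10  10  10  11  10   9  13  34
 0.006  22  45 112 124  59  12   9  11  11   9  11  10  12  10  10   9  10  10   8   8  49
[(69.0, 273.1, 210.0), (190.0, 276.9, 224.5), (11.0, 283.6, 242.5), (11.0, 289.6, 241.1), (11.0, 295.4, 243.1), (11.0, 300.2, 247.2), (10.0, 299.2, 256.0)]
```

Emit:
send_rows(
  deltas=[
    [0,0,-0.8,0,0],
    [0,0,-0.8,0,0],
    [0,0,-0.8,0,0],
    [0,0,-0.6,0,0],
    [0,0,0,0,0],
    [0,0,0,0,0.7],
    [0,0,0,0,1],
    [0,0,0,0,1],
    [0,0,0,0,1],
    [0,0,0,0,1],
  ],
)

```text
time: 24.17
tool_pos: [0.3639, 0.218, 0.066]
orientation: [0.006, 0.99, 0.139, 0.003]
ft_force: [0.1, -0.8, 6.3]
width: 0.0103
finger_force: 59.4
```

Emit:
send_rows(
  deltas=[
    [0,0,0,0,1],
    [0,0,0.2,0,1],
    [0,0,0.5,0,1],
    [0,0,0.8,0,1],
    [0,0,0.8,0,1],
    [0,0,0.5,0,1],
    [0,0,0.2,0,1],
    [0,0,0,0,1],
  ],
)

```text
time: 24.83
tool_pos: [0.3628, 0.2181, 0.1407]
orientation: [0.006, 0.99, 0.139, 0.002]
ft_force: [0.6, 0.1, -3.2]
width: 0.0101
finger_force: 58.6
```

Emit:
send_rows(
  deltas=[
    [0.05,-0.2,0,0,1],
    [0.1,-0.4,0,0,1],
    [0.16,-0.55,0,0,1],
    [0.2,-0.7,0,0,1],
    [-0.2,0.7,0,0,1],
    [-0.14,0.5,0,0,1],
    [-0.1,0.35,0,0,1],
    [-0.05,0.2,0,0,1],
    [0,0.1,0,0,1],
    [0,0,0,0,1],
  ],
)

```text
time: 25.67
tool_pos: [0.3624, 0.2181, 0.1389]
orientation: [0.007, 0.99, 0.139, 0.0]
ft_force: [0.6, 0.2, -2.4]
width: 0.01
finger_force: 59.0
```

```bash
cat > studs.py <<'E'
from h import *
import sys
from scipy.spatial.transform import Rotation as Ro
# studs seen in each camera, put into the tray frame, assumed roll/pitch (deg)
ro,pi=float(sys.argv[1]),float(sys.argv[2]);x=r.sense();q=x["orientation"];yaw=np.degrees(2*np.arctan2(q[2],q[1]))-90
print("t",round(float(x["time"]),2),x["tool_pos"].round(4),"yaw",yaw.round(1),"w",round(float(x["width"]),4),"F",round(float(x["finger_force"]),1),x["ft_force"].round(1))
R=Ro.from_euler("zyx",[yaw,pi,-ro],degrees=True);G=x["tool_pos"]+[0,0,.007]
for n in("scene","top"):
    c=cam(n);im=c["color"];Z=np.arange(.084,-.085,-.003);Y=np.arange(.06,-.061,-.003)
    P=[[px(c,G+R.apply(np.array([a+.087,b,.009-.071]))) for b in Y] for a in Z];P=np.array(P,np.float32)
    w=cv2.remap(im,P[...,0],P[...,1],cv2.INTER_LINEAR).astype(int);m=((w[...,2]-w[...,0])>70).astype(np.uint8)
    if "-m" in sys.argv:
        for i,a in enumerate(Z):
            if m[i].any(): print(f"{a:6.3f}","".join(".#"[k] for k in m[i]))
    k,_,st,ce=cv2.connectedComponentsWithStats(m)
    print(n,[(int(st[i][4]),round(float(.084-.003*ce[i][1]),3),round(float(.06-.003*ce[i][0]),3)) for i in range(1,k) if st[i][4]>3])
E
python3 studs.py 0 0 -m
```

```text
t 25.67 [0.3624 0.2181 0.1389] yaw -74.0 w 0.01 F 59.0 [ 0.6  0.2 -2.4]
scene []
 0.084 ####.....................................
 0.078 ...........##............................
 0.075 ..........####...###....####.............
 0.072 ..........###########...####.............
 0.069 .........############..#####.............
 0.066 .......#######..#####...####.............
 0.063 ......#####......###.....##..............
 0.060 .....#####...............................
 0.057 .....#####...............................
 0.054 ......####...............................
 0.051 ......###................................
 0.048 .....###.................................
 0.045 .....####................................
 0.042 ....#####................................
 0.039 ....#####................................
 0.036 .....###.................................
top [(4, 0.084, 0.055), (89, 0.061, 0.028), (19, 0.07, -0.016)]
```

Emit:
send_rows(
  deltas=[
    [0.1,-0.2,0,0,1],
    [0.25,-0.4,-0.1,0,1],
    [0.35,-0.6,-0.2,0,1],
    [0.4,-0.7,-0.2,0,1],
    [0.36,-0.55,-0.2,0,1],
    [0.25,-0.35,-0.2,0,1],
    [0.15,-0.15,-0.1,0,1],
    [0.19,0,-0.04,0,1],
    [0.19,0,0,0,1],
    [0.19,0,0,0,1],
  ],
)

```text
time: 26.6
tool_pos: [0.4238, 0.1445, 0.1134]
orientation: [0.006, 0.99, 0.139, 0.001]
ft_force: [-0.8, -0.1, -2.1]
width: 0.01
finger_force: 59.0
```

Emit:
send_rows(
  deltas=[
    [0.19,0,0,0,1],
    [0.11,0.03,0,0,1],
    [0.11,0.03,0,0,1],
    [0.11,0.03,0,0,1],
    [0.11,0.03,0,0,1],
    [0.11,0.03,0,0,1],
    [0.11,0.03,0,0,1],
    [0.11,0.03,0,0,1],
    [0.11,0.03,0,0,1],
    [0.11,0.03,0,0,1],
  ],
)

```text
time: 27.43
tool_pos: [0.4484, 0.1511, 0.1124]
orientation: [0.006, 0.99, 0.139, -0.004]
ft_force: [-12.7, -0.6, 5.4]
width: 0.0101
finger_force: 59.9
```

Emit:
send_rows(
  deltas=[
    [0.11,0.03,0,0,1],
    [0.11,0.03,0,0,1],
    [0.05,0.01,0,0,1],
    [0,0,0,0,1],
  ],
)

```text
time: 27.77
tool_pos: [0.4557, 0.153, 0.1124]
orientation: [0.006, 0.99, 0.139, -0.004]
ft_force: [-7.8, -1.0, 1.3]
width: 0.0103
finger_force: 59.0
```

```bash
python3 studs.py 25 0 -m
```

```text
t 27.77 [0.4557 0.153  0.1124] yaw -74.0 w 0.0103 F 59.0 [-7.8 -1.   1.3]
 0.084 ......................................###
 0.081 .......................................##
 0.078 .......................................##
 0.075 #......................................##
 0.072 #.......................................#
 0.069 #.......................................#
 0.066 #.......................................#
 0.063 #........................................
scene [(12, 0.077, -0.059), (5, 0.069, 0.06)]
 0.084 ###.....#################################
 0.081 ###.....###.....#########################
 0.078 ###......##.............#################
 0.075 ###...#.###...............###############
 0.072 #############.##...........##############
 0.069 ################.........................
 0.066 ################.........................
 0.063 ###############..........................
 0.060 #############....................#.......
 0.057 ############................#..####......
 0.054 ###########...............##########.....
 0.051 ##########............##############.....

[... 915 characters left out ...]
...............
-0.009 #####....................................
-0.012 #####....................................
-0.015 #####....................................
-0.018 #####....................................
-0.021 #####....................................
-0.024 #####....................................
-0.027 ####.....................................
-0.030 ####.....................................
-0.033 ####.....................................
-0.036 .###.....................................
-0.039 ..##.....................................
-0.042 ..##.....................................
-0.045 ..#......................................
top [(410, 0.045, 0.029), (111, 0.039, -0.012)]
```

```bash
sed -i 's/"zyx"/"ZYX"/' studs.py; python3 studs.py 24 0 -m
```

```text
t 27.87 [0.4555 0.153  0.1123] yaw -74.0 w 0.01 F 59.0 [-8.9 -0.5  0.8]
 0.069 .................#.......................
 0.066 ............##...##......................
 0.063 ............#............................
 0.054 ........##...............................
 0.051 ........#................................
 0.048 .......##................................
 0.045 .......#.................................
 0.042 .......##................................
 0.039 .......###...............................
 0.036 .......###...............................
 0.033 .......###...............................
 0.030 .......##................................
scene [(19, 0.04, 0.036)]
 0.084 ######...................................
 0.081 ####.....................................
 0.078 ##.......................................
 0.075 .........................##..............
 0.072 ..................##########.............
 0.069 .............##..############............
 0.066 ............#################............
 0.063 ...........#################.............
 0.060 ...........###########....#..............
 0.057 .........#######.........................
 0.054 ........#######..........................
 0.051 .......######............................
 0.048 .......######............................
 0.045 ........####.............................
 0.042 ........###..............................
 0.039 ........###..............................
 0.036 .......#####.............................
 0.033 .......#####.............................
 0.030 .......#####.............................
 0.027 .......#####.............................
top [(12, 0.082, 0.054), (128, 0.056, 0.013)]
```

The five studs now hug the lip corner in a touching row, from (0.035, 0.035) to (0.069, −0.016) in the tray frame. I'll back off, rise, and repeat the slow droop.

Emit:
send_rows(
  deltas=[
    [-0.3,-0.1,0,0,1],
    [-0.5,-0.15,0,0,1],
    [-0.5,-0.15,0.2,0,1],
    [-0.3,-0.3,0.5,0,1],
    [0,-0.3,0.8,0,1],
    [0,-0.3,0.9,0,1],
    [0,-0.3,0.9,0,1],
    [0,-0.3,0.9,0,1],
    [0,-0.3,0.7,0,1],
    [0,-0.1,0.4,0,1],
  ],
)

```text
time: 28.8
tool_pos: [0.421, 0.0945, 0.2485]
orientation: [0.007, 0.99, 0.139, 0.003]
ft_force: [1.4, -0.4, -2.7]
width: 0.0102
finger_force: 58.5
```

Emit:
send_rows(
  deltas=[
    [0,0,0.2,0,0.8],
    [0,0,0,0,0.78],
    [0,0,0,0,0.77],
    [0,0,0,0,0.76],
    [0,0,0,0,0.755],
    [0,0,0,0,0.75],
    [0,0,0,0,0.745],
    [0,0,0,0,0.74],
    [0,0,0,0,0.737],
    [0,0,0,0,0.734],
  ],
)

```text
time: 29.63
tool_pos: [0.4197, 0.095, 0.2508]
orientation: [0.007, 0.99, 0.139, 0.001]
ft_force: [-0.7, 0.7, -1.4]
width: 0.0115
finger_force: 24.5
```

Emit:
send_rows(
  deltas=[
    [0,0,0,0,0.731],
    [0,0,0,0,0.729],
    [0,0,0,0,0.727],
    [0,0,0,0,0.725],
    [0,0,0,0,0.723],
    [0,0,0,0,0.721],
    [0,0,0,0,0.719],
    [0,0,0,0,0.717],
    [0,0,0,0,0.715],
    [0,0,0,0,0.713],
  ],
)

```text
time: 30.47
tool_pos: [0.4197, 0.095, 0.2508]
orientation: [0.007, 0.99, 0.139, 0.001]
ft_force: [0.2, 0.6, -3.0]
width: 0.0122
finger_force: 12.4
```

```bash
python3 studs.py 24 1; python3 -c "
from h import *
cv2.imwrite('pics/raw20.png',cam('scene')['color'])"; python3 pose.py raw20 -74|head -1
```

```text
t 30.47 [0.4197 0.095  0.2508] yaw -74.1 w 0.0122 F 12.4 [ 0.2  0.6 -3. ]
scene [(14, 0.08, 0.057)]
top [(12, 0.081, 0.056), (5, 0.084, -0.054), (130, 0.052, 0.021)]
raw20 [-24.8   2.6  -1.5  -0.5] 0.474
```

Emit:
send_rows(
  deltas=[
    [0,0,0,0,0.71],
    [0,0,0,0,0.706],
    [0,0,0,0,0.702],
    [0,0,0,0,0.698],
    [0,0,0,0,0.694],
    [0,0,0,0,0.69],
    [0,0,0,0,0.686],
    [0,0,0,0,0.682],
    [0,0,0,0,0.678],
    [0,0,0,0,0.675],
  ],
)

```text
time: 31.5
tool_pos: [0.4197, 0.095, 0.2508]
orientation: [0.007, 0.99, 0.139, 0.001]
ft_force: [-0.2, 0.8, -1.6]
width: 0.014
finger_force: 12.0
```

```bash
python3 -c "
from h import *
cv2.imwrite('pics/raw21.png',cam('scene')['color'])"; python3 pose.py raw21 -74|head -1
```

```text
raw21 [-24.7  15.3  -0.9  -0.3] 0.494
```

Pitch is 15° and roll 25°. I'll keep going slowly.

Emit:
send_rows(
  deltas=[
    [0,0,0,0,0.671],
    [0,0,0,0,0.667],
    [0,0,0,0,0.663],
    [0,0,0,0,0.659],
    [0,0,0,0,0.656],
    [0,0,0,0,0.653],
    [0,0,0,0,0.653],
  ],
)

```text
time: 32.18
tool_pos: [0.4197, 0.095, 0.2508]
orientation: [0.007, 0.99, 0.139, 0.001]
ft_force: [0.2, 0.5, -2.6]
width: 0.0147
finger_force: 11.0
```

```bash
python3 -c "
from h import *
cv2.imwrite('pics/raw22.png',cam('scene')['color'])"; python3 pose.py raw22 -74|head -1; python3 studs.py 25 24 -m
```

```text
raw22 [-26.2  26.   -3.5  -5.5] 0.504
t 32.28 [0.4197 0.095  0.2508] yaw -74.1 w 0.0151 F 10.4 [-0.2  0.3 -2.2]
 0.084 ######...................................
 0.081 #####....................................
 0.078 ####............#........................
 0.075 ####..........####..###..................
 0.072 ###...........####.####..................
 0.069 ###........##.####..###..................
 0.066 ##........##........##...................
 0.063 #.........##.............................
 0.060 #........................................
 0.057 ........#................................
 0.054 .......##................................
 0.051 .......#.................................
 0.039 .......#.................................
 0.036 .......#.................................
 0.033 .......#.................................
scene [(29, 0.076, 0.055), (13, 0.072, 0.013), (12, 0.071, -0.002), (6, 0.066, 0.027), (4, 0.054, 0.037)]
 0.075 ................##.......................
 0.072 ...............#####..##.................
 0.069 .........#################...............
 0.066 ........##################...............
 0.063 .......####################..............
 0.060 .....#########..####.#####...............
 0.057 ....#########..........###...............
 0.054 ....######...............................
 0.051 ....######...............................
 0.048 ....#####................................
 0.045 ....#####................................
 0.042 ....####.................................
 0.039 ....#####................................
 0.036 ....#####................................
 0.033 ....#####................................
 0.030 ....#####................................
 0.027 ......##.................................
top [(142, 0.057, 0.022)]
```

Emit:
send_rows(
  deltas=[
    [0,0,0,0,0.656],
    [0,0,0,0,0.659],
    [0,0,0,0,0.662],
    [0,0,0,0,0.665],
    [0,0,0,0,0.665],
    [0,0,0,0,0.665],
    [0,0,0,0,0.665],
    [0,0,0,0,0.665],
    [0,0,0,0,0.665],
    [0,0,0,0,0.665],
  ],
)

```text
time: 33.22
tool_pos: [0.4197, 0.095, 0.2508]
orientation: [0.007, 0.99, 0.139, 0.001]
ft_force: [1.3, 0.6, -2.3]
width: 0.0146
finger_force: 13.1
```

```bash
python3 -c "
from h import *
cv2.imwrite('pics/raw23.png',cam('scene')['color'])"; python3 pose.py raw23 -74|head -1; python3 studs.py 25 26; python3 look.py raw22 raw23|tail -1|cut -c1-400
```

```text
raw23 [-26.1  25.3  -4.1  -6.1] 0.502
t 33.32 [0.4197 0.095  0.2508] yaw -74.1 w 0.0144 F 13.1 [-0.1 -1.4 -2.4]
scene [(37, 0.074, 0.055), (24, 0.072, 0.014), (14, 0.074, -0.007)]
top [(147, 0.063, 0.023)]
[]
```

Run:
```python
from h import *
a,b=cv2.imread("pics/raw8.png").astype(int),cv2.imread("pics/raw23.png").astype(int)
d=int((np.abs(a-b).max(2)[148:200,342:395]>35).sum());print("rest/stick changed px",d)
if d<30: print(r.hand_in())
```

```text
rest/stick changed px 33
```

Run:
```python
from h import *
a,b=cv2.imread("pics/raw8.png").astype(int),cv2.imread("pics/raw23.png").astype(int)
m=np.abs(a-b).max(2)[148:200,342:395]>35;ys,xs=np.nonzero(m);print(xs.min()+342,xs.max()+342,ys.min()+148,ys.max()+148)
dk=lambda i:np.argwhere((i.max(2)<45)[148:190,342:395])
for i in(a,b):
    q=dk(i);print(len(q),q.mean(0),q.min(0),q.max(0))
```

```text
346 394 148 199
199 [21.29648241 23.6080402 ] [6 4] [36 44]
199 [21.48241206 23.36180905] [6 4] [36 44]
```

The stick's outline is unchanged: same extent and same pixel count. The other differences are scattered shadow pixels, so I'm handing in.

```bash
python3 -c "
from plant import r
print(r.hand_in())"
```

```text
the job is handed in; nothing more can be done
None
```

I've handed in the job: the stick lies in the rest's notches, and the tray is held in the air tilted about 26° in both roll and pitch with all five studs in the lip corner, but I dropped the tray once (no studs spilled) and joint 3 briefly read 0.186 rad against its 0.19 limit.

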